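Square a flat-edged blank to the alignment bar and latch it

TASK

The brass blank on the engraving turntable has to be squared up: with a fingertip on its face, turn it until its flat lies flush against the blue sprung alignment bar, pressing only gently (never above 18 N) so as not to spoil the polish. Then slide the red latch fully home over the blank, with the flat still flush, and leave the other things on the bench alone.

Things in the scene. Friction and masses are not known exactly. Their poses are not given: they have to be found in the camera images.
- fixture: Green engraving fixture, let up to 4 mm into the bench top: base plate 225 x 315 mm, 12 mm thick. Origin in its underside, under the turntable's axis; heights below are above this origin. +x points from the axis to the alignment bar, +y to the latch, z up. The bar's dark guides and spring housing reach 39 mm up, beyond 61 mm from the axis.
- table_face (a point): Centre of the dark steel turntable's face, on its axis, at height 24 mm. It is 98 mm across with a 3 mm high lip of 45.7 mm inner radius that keeps the blank centred. It turns either way without limit, with a bearing drag of about 0.026 N m however hard it is pressed, and does not give downwards.
- blank: Polished brass disc, 90 mm across, 10 mm thick, about 0.5 kg, with one flat on its edge 38 mm from the centre (48 mm long). Lies loose inside the turntable's lip and turns with it; top face at height 34 mm. Origin at the centre of its underside; +x points to the middle of the flat (dark scribed line from centre to flat), z up.
- blank_face (a point): Centre of the blank's top face. Shut fingertips pressed on the face 25 to 30 mm from here and carried round the centre, best with the hand turning along, turn the blank: some 6 to 10 N carries it; pressed too lightly they slip, above 18 N the polish is spoilt. The support is rigid: half a millimetre in height decides between no touch and too much force.
- align_bar (a joint): Blue-nosed bar, 40 mm wide, top at height 33 mm, sprung along the fixture's x against the blank with 2 to 2.4 N; metres. About -0.0007 with the flat flush, about 0.006 on the round rim. Drag is least as the flat comes up to the bar and rises sharply past flush, where a lightly pressed finger slips. The bar hardly squares the blank by itself.
- latch (a joint): Red sliding latch, metres: 0 = open, 0.034 = fully home at its stop, its tongue then over the blank, 3 mm above the face. Slides towards the turntable's axis (fixture -y) with about 2 N of friction and stays where it is left.
- latch_post (a point): Centre of the top of the latch's upright red post (12 mm thick, cap 16 mm across, standing from height 41 to 71 mm), 105 mm from the turntable's axis along the fixture's +y when open, 71 mm when home. Push it or pinch it from above.
- spare_blank_mid (a point): Bystander, to be left alone: copper flat-edged disc 60 mm across, 6 mm thick, lying on the base plate at the fixture's -y end; point at its middle, half-way up (tools: on the shaft).
- silver_ring_mid (a point): Bystander, to be left alone: silver finger ring, 23 mm across, 6 mm high, lying on the base plate; point at its middle, half-way up (tools: on the shaft).
- burnisher_mid (a point): Bystander, to be left alone: dark-handled tool lying on the bench; point at its middle, half-way up (tools: on the shaft).
- hammer_mid (a point): Bystander, to be left alone: hammer lying on the bench; point at its middle, half-way up (tools: on the shaft).
- solder_block_mid (a point): Bystander, to be left alone: black soldering block 110 x 70 x 30 mm; point at its middle, half-way up (tools: on the shaft).
- brass_cup_mid (a point): Bystander, to be left alone: waisted brass cup, 60 mm across, 90 mm high; point at its middle, half-way up (tools: on the shaft).
- flux_jar_mid (a point): Bystander, to be left alone: amber jar 56 mm across, 75 mm high; point at its middle, half-way up (tools: on the shaft).
There are look-alikes about, which are no part of the job. What is meant by the blank is not pink or white, and is the larger of those in its own colour.

How it is judged:
By the outcome, as a careful person would: the job done as asked, in the order asked, and still so for the second after the job is handed in, with the robot touching nothing.
It also fails if it takes over 67 s, if anything falls off the work surface, if the arm or the gripper's body presses on something with over 40 N, if the wrist force passes 120 N, or if a joint passes its speed limit or range.

ROBOT

A 6-joint arm with a two-finger parallel gripper is mounted at the origin on the work surface. World frame = base frame: x ahead of the robot, y to its left, z up, the work surface at z = 0. Lengths are in m, angles in rad, forces in N, time in s.
With the tool pointing down it reaches from about 0.35 to 0.975 m from the base axis. Payload 4.9 kg.
Tool frame: the origin (TCP) lies at the very end of the fingers, on their centre line; the grasp point (between the pads) lies 19 mm behind it; x points along the fingers, y is the direction in which the jaws open and shut, and the axes are right-handed (so a half turn about x gives the same grasp; the last joint's range is limited). The gripper opens to 85 mm and grips with 20 to 120 N. Pads are 22 mm wide; open, the fingers measure 114 mm over their backs; the gripper's body (76 mm by 85 mm) begins 54 mm behind the grasp point. The pads swing forward as they close: fully open they stand 13 mm farther back than shut.
Start: joints at [1.163, 0.053, 1.613, -0, 1.476, -0.119], TCP at [0.178, 0.599, 0.231] pointing down, gripper open.
Joint ranges: [-3.01, 3.01], [-1.01, 2.22], [0.06, 2.58], [-1.02, 4.17], [0.09, 2.62], [-3.14, 3.14]. Speed limits (rad/s): [2.57, 2.57, 3.14, 3.14, 3.14, 3.14].

INTERFACE

Orientations are given as a rotation vector (axis times angle).
In Python, from station import ctrl, get_image, calibration, finish_job, search_frame, cut_out, mark_of gives the robot as it stands. The module is installed in compiled form; this text tells all that it offers.
- The arm moves only by the tool arm_command, never from a script. Its argument "plan" is a list that holds one entry, the list of rows, each a list of 7 numbers: the shift along the tool's x, y, z in m, then the turn, a rotation vector about the tool's x, y, z in degrees, then the finger opening in m, from 0 to 0.0854. A call has 1 to 20 rows; each row shifts and turns the pose as measured when the row begins, along the tool's axes as they then stand; what a row does not reach is not made up. A row lasts 1/12 s, in which the tool goes at most 41.7 mm and 7.16 degrees, less where a joint would pass 70% of its speed; a pose out of reach is approached as far as the arm can. A call with a gripper value outside its range is refused whole. The fingers move at their own pace and stop on an object; "squeeze" is the grip in N (left out, the last holds). Time passes only in rows, so rows that do not move let the fingers close. It gives the time, the measured TCP pose, the force and the opening at its end, in the units of the state.
- ctrl.get_obs(): the state, without advancing time (a new reading comes with each control period).
- get_image(name): name is "side" or "top"; returns the picture (384x512x3 uint8, red, green, blue); there is no depth.
- calibration(name): a dict with "fx", "fy", "cx", "cy" (pixels), "k1" (the pictures are not rectified: a ray, as slopes to the right and down, at radius r is drawn at 1 + k1 r^2 times it, then the intrinsics apply), "cam_to_world" (4x4, takes a point from camera to world coordinates). Camera axes: x right, y down, z forward; pixel columns grow to the right and rows downward; lengths in m; the calibration is good to about 2 mm. A picture is of the moment at which its call begins. calibration takes no time and is no camera call.
- finish_job(): hands the job in, once; it reports no verdict.
Trained networks look in the newest picture that a camera, given by its name, has taken for a name from the list of things; names that differ only in an ending like _2 or _b are one class to them, and where a whole thing is asked for, a point or a joint stands for the part that bears it (a point fixed in the world has none). Each returns a list of dicts, best first, with "conf" (0 to 1); they miss things now and then, are a little off and sometimes report something else, mostly with a low value. They report only what shows in the picture. A call takes as long as a camera call. They do not tell look-alikes from the thing itself.
- search_frame(camera, thing): "at" ([x, y, z] in m, in the coordinates of the camera as it stood for that picture, good to about 4 mm: the middle of the surface that is visible of it).
- cut_out(camera, thing): "mask" (384x512 bool, what is visible of it).
- mark_of(camera, thing): "at" ([x, y, z] in m, in the coordinates of the camera as it stood for that picture, good to about 4 mm: a listed point, or the origin of a listed thing).
The state is a dict: "t": time; "q": joint angles; "dq": joint speeds; "effort": joint torques, N m; "tool_pos": TCP position; "tool_rot": TCP orientation; "contact_force": force on the tool from outside, world axes, zero at the start; "wrist_torque": the same for the moment, N m; "opening": finger opening in m.
Only numpy, scipy, OpenCV 4.12 (cv2) and the standard library are available. Lean on these libraries where they do the work, as an engineer would, in place of code of your own. Each camera call takes 0.05 s, during which the arm holds its last target. There are 200 camera calls.

## Working session

There is one attempt and no reset: what is moved stays moved. The work goes in short steps, Python scripts to look and compute and a tool call to move; the robot and the scene stay as the last step left them, time stands still between calls to the robot, and variables do not carry over. Pictures are saved under pics/ and viewed, about 8 in all and at most 12, crops included, and the job is handed in when it is done.

Besides the shell and the picture viewer there is one more tool, called in YAML: its name, and indented under it one key for each argument. arm_command: Moves the arm, as the interface text tells. Its arguments: {"type":"object","properties":{"plan":{"type":"array","items":{"type":"array","items":{"type":"array","items":{"type":"number"}}}},"squeeze":{"type":"number"}},"required":["plan"]}

```bash
mkdir -p pics; cat > h.py <<'E'
import numpy as np, cv2
from station import ctrl,get_image,calibration,finish_job,search_frame,cut_out,mark_of
from scipy.spatial.transform import Rotation as R
def snap(n,f=None):
    im=get_image(n)
    if f: cv2.imwrite('pics/'+f,im[:,:,::-1])
    return im
def w(n,p):
    T=np.array(calibration(n)['cam_to_world']); return T[:3,:3]@np.array(p)+T[:3,3]
def ray(n,u,v):
    c=calibration(n); d=np.array([(u-c['cx'])/c['fx'],(v-c['cy'])/c['fy']]); s=d.copy()
    for _ in range(20): s=d/(1+c['k1']*(s@s))
    T=np.array(c['cam_to_world']); return T[:3,3],T[:3,:3]@np.array([s[0],s[1],1])
def onz(n,u,v,z):
    o,d=ray(n,u,v); return o+d*(z-o[2])/d[2]
def proj(n,p):
    c=calibration(n); T=np.array(c['cam_to_world']); q=T[:3,:3].T@(np.array(p)-T[:3,3]); s=q[:2]/q[2]; s=s*(1+c['k1']*(s@s))
    return np.array([c['fx']*s[0]+c['cx'],c['fy']*s[1]+c['cy']])
E
python3 - <<'E'
from h import *
np.set_printoptions(precision=4,suppress=True)
a=snap('top','t0.png');b=snap('side','s0.png')
for n in('top','side'):
    c=calibration(n);print(n,c['fx'],c['k1'],np.array(c['cam_to_world'])[:3,3])
    for t in('fixture','table_face','blank','blank_face','latch_post','align_bar'):
        try:
            for r in mark_of(n,t)[:3]: print(t,round(r['conf'],2),w(n,r['at']),proj(n,w(n,r['at'])))
        except Exception as e: print(t,e)
o=ctrl.get_obs();print(o)
E
```

```text
top 434.8783199413698 -0.13607224211909988 [ 0.3023 -0.0006  1.2734]
fixture 0.67 [ 0.5674 -0.0025 -0.0038] [260.9982 196.3628]
table_face 0.74 [0.5693 0.0002 0.0245] [260.0355 193.7813]
table_face 0.41 [0.557  0.4552 0.0377] [106.1428 200.6965]
blank 0.89 [ 0.3603 -0.1024 -0.0027] [297.114  265.1206]
blank 0.83 [ 0.5745 -0.0003  0.0208] [260.1705 192.341 ]
blank 0.59 [ 0.4964  0.2612 -0.0019] [173.0687 221.7267]
blank_face 0.83 [0.5705 0.0025 0.0314] [259.2494 192.9122]
blank_face 0.69 [ 0.3584 -0.107   0.0095] [299.0768 265.5472]
blank_face 0.68 [ 0.8188 -0.0208  0.0071] [264.8745 116.4203]
latch_post 0.66 [ 0.6125 -0.3866  0.0177] [388.1825 177.0017]
latch_post 0.54 [0.5328 0.0997 0.0699] [224.9645 203.9551]
align_bar it knows: blank, blank_face, brass_cup_mid, burnisher_mid, fixture, flux_jar_mid, hammer_mid, latch_post, silver_ring_mid, solder_block_mid, spare_blank_mid, table_face
side 389.60906218712944 0.006434426849011738 [ 0.4509 -0.8609  0.6576]
fixture 0.9 [0.5768 0.0003 0.0002] [259.6402 212.4127]
table_face 0.71 [0.5715 0.0031 0.0256] [257.6548 204.5954]
blank 0.73 [0.5
[... 326 characters left out ...]
5626]
latch_post 0.45 [0.5356 0.0992 0.0714] [240.8754 173.3832]
align_bar it knows: blank, blank_face, brass_cup_mid, burnisher_mid, fixture, flux_jar_mid, hammer_mid, latch_post, silver_ring_mid, solder_block_mid, spare_blank_mid, table_face
{'t': 0.6, 'q': array([ 1.163 ,  0.0527,  1.6129, -0.    ,  1.476 , -0.119 ]), 'dq': array([-0.0007,  0.0003, -0.0008,  0.0012,  0.0006,  0.0001]), 'effort': array([ -0.0009, -39.341 , -37.0232,  -0.0001,   0.0008,  -0.    ]), 'tool_pos': array([0.178 , 0.5991, 0.2313]), 'tool_rot': array([ 0.2267,  1.5589, -0.2266]), 'contact_force': array([-0.814 ,  0.7545,  0.6862]), 'wrist_torque': array([ 0.0572, -0.0223, -0.0225]), 'opening': 0.08562538085828722}
```

```bash
python3 -c "
import cv2,numpy as np
a=cv2.imread('pics/t0.png');b=cv2.imread('pics/s0.png')
cv2.imwrite('pics/ab.png',cv2.resize(np.vstack([a,b]),(400,600)) if 0 else np.hstack([cv2.resize(a,(400,300)),cv2.resize(b,(400,300))]))"
```

```text
(no output)
```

View pics/t0.png

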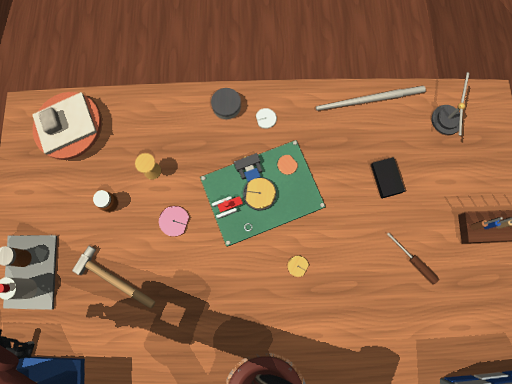

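View pics/s0.png

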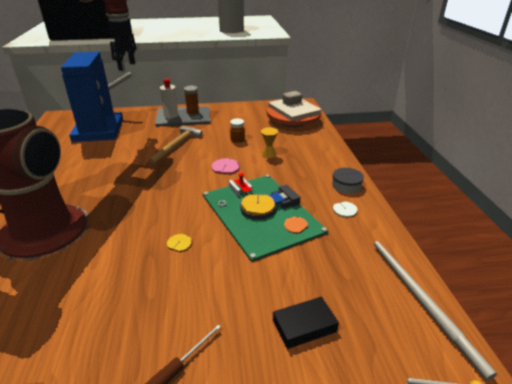

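Top view: the brass blank sits on the fixture's turntable at about (260,193). Look-alikes are the small brass disc (298,266), pink disc (174,221), white disc (266,118) and copper spare (288,164). I choose (260,193), since it is the larger brass one, and check it in a close crop next.

```bash
cat >> h.py <<'E'
import json
def rect(n,cx,cy,z,half,ppm,ang=0):
    """metric top-down rectification at height z: rows = -x', cols = -y' (fixture axes rotated by ang)"""
    im=get_image(n); N=int(2*half*ppm); M=np.zeros((N,N,2),np.float32)
    g=(np.arange(N)+.5)/ppm-half
    c=calibration(n);T=np.array(c['cam_to_world'])
    X,Y=np.meshgrid(-g,-g,indexing='ij')
    P=np.stack([cx+np.cos(ang)*X-np.sin(ang)*Y,cy+np.sin(ang)*X+np.cos(ang)*Y,np.full_like(X,z)],-1)-T[:3,3]
    q=P@T[:3,:3]; s=q[...,:2]/q[...,2:]; s=s*(1+c['k1']*(s**2).sum(-1,keepdims=True))
    return cv2.remap(im,(s[...,0]*c['fx']+c['cx']).astype(np.float32),(s[...,1]*c['fy']+c['cy']).astype(np.float32),cv2.INTER_CUBIC)
E
python3 - <<'E'
from h import *
np.set_printoptions(precision=4,suppress=True)
for n in('top','side'):
    im=get_image(n).astype(int); hsv=cv2.cvtColor(im.astype(np.uint8),cv2.COLOR_RGB2HSV)
    g=((hsv[...,0]>60)&(hsv[...,0]<90)&(hsv[...,1]>80)).astype(np.uint8)
    g=cv2.morphologyEx(g,cv2.MORPH_OPEN,np.ones((3,3)))
    _,l,st,_=cv2.connectedComponentsWithStats(g); k=1+st[1:,4].argmax()
    cs,_=cv2.findContours((l==k).astype(np.uint8),0,2); hull=np.vstack(cs)
    pts=np.array([onz(n,u,v,.010)[:2] for u,v in hull.reshape(-1,2)])
    r=cv2.minAreaRect((pts*1000).astype(np.float32)); print(n,r,st[k]); print(cv2.boxPoints(r))
    y=((hsv[...,0]>15)&(hsv[...,0]<30)&(hsv[...,1]>120)&(hsv[...,2]>120)).astype(np.uint8)
    m=cut_out(n,'blank_face')
    for d in m[:3]:
        vv,uu=np.nonzero(d['mask']); print('cut',d['conf'],onz(n,uu.mean(),vv.mean(),.032),len(uu))
r=rect('top',.570,0,.032,.17,1700)
cv2.imwrite('pics/r0.png',r[:,:,::-1])
E
```

```text
top ((579.3309326171875, -5.6433258056640625), (222.8530731201172, 310.734375), 20.427358627319336) [ 218  143  104  101 4201]
[[ 420.6852  101.0636]
 [ 529.1376 -190.1304]
 [ 737.9767 -112.3503]
 [ 629.5243  178.8437]]
cut 0.95 [0.5701 0.0014 0.032 ] 748
cut 0.82 [ 0.3555 -0.0994  0.032 ] 309
cut 0.6 [0.4951 0.2536 0.032 ] 698
side ((578.9088134765625, -8.97894287109375), (222.5435791015625, 314.3040466308594), 20.594911575317383) [ 205  187  118   72 3527]
[[ 419.4688   98.9888]
 [ 530.0278 -195.2283]
 [ 738.3489 -116.9467]
 [ 627.7898  177.2704]]
cut 0.87 [ 0.7981 -0.0593  0.032 ] 274
cut 0.85 [ 0.3607 -0.1339  0.032 ] 352
cut 0.77 [ 0.5684 -0.0042  0.032 ] 567
```

View pics/r0.png

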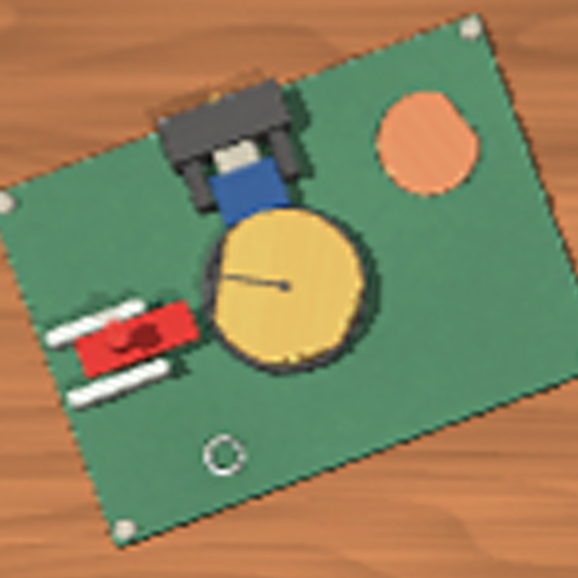

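The crop (1700 px/m, centre (289,289)) confirms the choice: yellow blank at about (288,287), scribed line to about (220,276), blue bar at (248,190), red latch post at (130,335), copper spare at (428,143) and ring at (225,455). The blank's +x points at about 81° in world, the fixture's +x at about 20.5°, so it needs roughly −60° (clockwise).

```bash
cat >> h.py <<'E'
C=np.array([.5705,.0015]); A=np.radians(20.5)
def fx(x,y): return C+np.array([x*np.cos(A)-y*np.sin(A),x*np.sin(A)+y*np.cos(A)])
def delta(p):
    o=ctrl.get_obs(); return R.from_rotvec(o['tool_rot']).as_matrix().T@(np.array(p)-o['tool_pos'])*1000
def st():
    np.set_printoptions(precision=4,suppress=True)
    o=ctrl.get_obs(); print(o['t'],o['tool_pos'],o['contact_force'],o['wrist_torque'],o['opening'],'q',o['q']); print(R.from_rotvec(o['tool_rot']).as_matrix())
E
python3 - <<'E'
from h import *
st()
p=C+.0275*np.array([np.cos(np.radians(150)),np.sin(np.radians(150))])
print(p,delta([*p,.13]),delta([*p,.2]))
print('post open',fx(0,.105),'home',fx(0,.071))
E
```

```text
0.85 [0.178  0.5991 0.2313] [1.0078 0.2044 0.7161] [-0.0183 -0.0339 -0.0247] 0.08591293865351055 q [ 1.163   0.0527  1.6129 -0.      1.476  -0.119 ]
[[ 0.      0.2848  0.9586]
 [ 0.0001  0.9586 -0.2848]
 [-1.      0.0001  0.    ]]
[0.5467 0.0152] [ 101.3198 -454.6824  519.6817] [  31.3198 -454.6782  519.6831]
post open [0.5337 0.0999] home [0.5456 0.068 ]
```

arm_command:
  plan:
    - [[0.001,-0.0227,0.026,0,0,0,0],[0.001,-0.0227,0.026,0,0,0,0],[0.001,-0.0227,0.026,0,0,0,0],[0.001,-0.0227,0.026,0,0,0,0],[0.001,-0.0227,0.026,0,0,0,0],[0.001,-0.0227,0.026,0,0,0,0],[0.001,-0.0227,0.026,0,0,0,0],[0.001,-0.0227,0.026,0,0,0,0],[0.001,-0.0227,0.026,0,0,0,0],[0.001,-0.0227,0.026,0,0,0,0],[0.001,-0.0227,0.026,0,0,0,0],[0.001,-0.0227,0.026,0,0,0,0],[0.001,-0.0227,0.026,0,0,0,0],[0.001,-0.0227,0.026,0,0,0,0],[0.001,-0.0227,0.026,0,0,0,0],[0.001,-0.0227,0.026,0,0,0,0],[0.001,-0.0227,0.026,0,0,0,0],[0.001,-0.0227,0.026,0,0,0,0],[0.001,-0.0227,0.026,0,0,0,0],[0.001,-0.0227,0.026,0,0,0,0]]
  squeeze: 20

```text
t: 2.52
tool_pos: [0.5625, -0.0046, 0.2133]
tool_rot: [0.223, 1.55, -0.211]
contact_force: [0.2, 0.5, -0.2]
opening: 0.0
```

```bash
python3 - <<'E'
from h import *
st()
p=C+.0275*np.array([np.cos(np.radians(150)),np.sin(np.radians(150))])
print(delta([*p,.06]))
E
```

```text
2.5167 [ 0.5625 -0.0046  0.2133] [ 0.1857  0.515  -0.2234] [ 0.046  -0.0334 -0.0194] 4.604129701413011e-05 q [-0.1447 -0.0918  1.7856  0.0083  1.4376 -1.4398]
[[ 0.0112  0.2732  0.9619]
 [ 0.0067  0.9619 -0.2733]
 [-0.9999  0.0095  0.009 ]]
[153.2311  13.351  -22.0275]
```

```bash
cat >> h.py <<'E'
def upright():
    M=R.from_rotvec(ctrl.get_obs()['tool_rot']).as_matrix(); d=M.T@np.array([0,0,-1.]); v=np.cross([1,0,0],d); return np.degrees(v)
E
python3 - <<'E'
from h import *
print(upright())
E
```

```text
[ 0.          0.51459326 -0.54539873]
```

arm_command:
  plan:
    - [[0.0115,0.001,-0.002,0,0,0,0],[0.0115,0.001,-0.002,0,0,0,0],[0.0115,0.001,-0.002,0,0,0,0],[0.0115,0.001,-0.002,0,0,0,0],[0.0115,0.001,-0.002,0,0,0,0],[0.0115,0.001,-0.002,0,0,0,0],[0.0115,0.001,-0.002,0,0,0,0],[0.0115,0.001,-0.002,0,0,0,0],[0.0115,0.001,-0.002,0,0,0,0],[0.0115,0.001,-0.002,0,0,0,0],[0,0,0,0,0,0,0]]

```text
t: 3.43
tool_pos: [0.5452, 0.0116, 0.0859]
tool_rot: [0.224, 1.551, -0.212]
contact_force: [-0.5, 0.7, -0.1]
opening: -0.0004
```

```bash
python3 - <<'E'
from h import *
st()
p=C+.0275*np.array([np.cos(np.radians(150)),np.sin(np.radians(150))])
print(delta([*p,.04]),upright())
E
```

```text
3.4333 [0.5452 0.0116 0.0859] [-0.5146  0.6664 -0.0711] [-0.021  -0.0065 -0.0323] -0.0003700757297654106 q [-0.1188 -0.0061  1.9269  0.0074  1.2121 -1.414 ]
[[ 0.0095  0.2745  0.9615]
 [ 0.0058  0.9615 -0.2746]
 [-0.9999  0.0082  0.0075]]
[45.9245  3.558   0.1158] [ 0.      0.4306 -0.4711]
```

arm_command:
  plan:
    - [[0.006,0.001,0,0,0.2,-0.2,0],[0.006,0.001,0,0,0.2,-0.2,0],[0.006,0.001,0,0,0.1,-0.1,0],[0.006,0.001,0,0,0,0,0],[0.006,0,0,0,0,0,0],[0.003,0,0,0,0,0,0],[0.001,0,0,0,0,0,0],[0,0,0,0,0,0,0],[0,0,0,0,0,0,0]]

```text
t: 4.18
tool_pos: [0.5483, 0.0155, 0.0494]
tool_rot: [0.218, 1.559, -0.219]
contact_force: [-0.3, -0.6, -0.4]
opening: -0.0002
```

```bash
python3 - <<'E'
from h import *
st()
p=C+.0275*np.array([np.cos(np.radians(150)),np.sin(np.radians(150))])
print(delta([*p,.036]),upright())
E
```

```text
4.1833 [0.5483 0.0155 0.0494] [-0.2553 -0.5636 -0.3655] [-0.0259  0.0495 -0.0028] -0.00024046498038676783 q [-0.1067  0.058   1.9303 -0.0013  1.1527 -1.3986]
[[ 0.0004  0.2748  0.9615]
 [-0.0013  0.9615 -0.2748]
 [-1.     -0.0011  0.0008]]
[13.3794 -0.7075 -1.5313] [-0.      0.044   0.0636]
```

arm_command:
  plan:
    - [[0.0015,0,-0.0003,0,0,0,0],[0.0015,0,-0.0003,0,0,0,0],[0.0015,0,-0.0003,0,0,0,0],[0.0015,0,-0.0003,0,0,0,0],[0.0015,0,0,0,0,0,0],[0.0015,0,0,0,0,0,0],[0.001,0,0,0,0,0,0],[0,0,0,0,0,0,0],[0,0,0,0,0,0,0]]

```text
t: 4.93
tool_pos: [0.548, 0.0156, 0.0397]
tool_rot: [0.218, 1.556, -0.22]
contact_force: [0.0, -0.1, -0.3]
opening: 0.0
```

```bash
python3 - <<'E'
from h import *
st();print(upright())
E
```

```text
4.9333 [0.548  0.0156 0.0397] [ 0.0428 -0.0842 -0.2622] [-0.0269 -0.0282 -0.0095] 2.5805319480071617e-05 q [-0.1067  0.0699  1.9365 -0.0014  1.1319 -1.3982]
[[ 0.0031  0.2751  0.9614]
 [-0.0016  0.9614 -0.2751]
 [-1.     -0.0007  0.0034]]
[-0.      0.1943  0.0389]
```

arm_command:
  plan:
    - [[0.0007,0,0,0,0.1,0,0],[0.0007,0,0,0,0.1,0,0],[0.0007,0,0,0,0,0,0],[0.0007,0,0,0,0,0,0],[0.0007,0,0,0,0,0,0],[0.0007,0,0,0,0,0,0],[0,0,0,0,0,0,0]]

```text
t: 5.52
tool_pos: [0.5482, 0.0156, 0.0353]
tool_rot: [0.218, 1.56, -0.219]
contact_force: [-0.6, 0.1, -0.3]
opening: 0.0001
```

arm_command:
  plan:
    - [[0.0002,0,0,0,0,0,0],[0.0002,0,0,0,0,0,0],[0.0002,0,0,0,0,0,0]]

```text
t: 5.77
tool_pos: [0.5482, 0.0156, 0.0346]
tool_rot: [0.218, 1.56, -0.219]
contact_force: [-0.3, -0.4, -0.2]
opening: -0.0001
```

arm_command:
  plan:
    - [[0.0002,0,0,0,0,0,0],[0.0002,0,0,0,0,0,0],[0.0002,0,0,0,0,0,0]]

```text
t: 6.02
tool_pos: [0.5482, 0.0156, 0.034]
tool_rot: [0.218, 1.56, -0.219]
contact_force: [-0.2, 0.2, -0.0]
opening: -0.0002
```

arm_command:
  plan:
    - [[0.0002,0,0,0,0,0,0],[0.0002,0,0,0,0,0,0]]

```text
t: 6.18
tool_pos: [0.5483, 0.0156, 0.0336]
tool_rot: [0.218, 1.56, -0.219]
contact_force: [0.3, -1.0, 0.5]
opening: -0.0001
```

arm_command:
  plan:
    - [[0.0002,0,0,0,0,0,0],[0.0002,0,0,0,0,0,0]]

```text
t: 6.35
tool_pos: [0.5483, 0.0156, 0.0332]
tool_rot: [0.218, 1.56, -0.219]
contact_force: [0.0, 0.6, 0.3]
opening: -0.0001
```

arm_command:
  plan:
    - [[0.0002,0,0,0,0,0,0],[0.0002,0,0,0,0,0,0]]

```text
t: 6.52
tool_pos: [0.5483, 0.0156, 0.0327]
tool_rot: [0.218, 1.56, -0.219]
contact_force: [-0.1, -0.5, -0.1]
opening: -0.0002
```

arm_command:
  plan:
    - [[0.0002,0,0,0,0,0,0],[0.0002,0,0,0,0,0,0]]

```text
t: 6.68
tool_pos: [0.5483, 0.0155, 0.0323]
tool_rot: [0.218, 1.56, -0.219]
contact_force: [-0.9, -0.0, -0.6]
opening: -0.0
```

arm_command:
  plan:
    - [[0.0002,0,0,0,0,0,0],[0.0002,0,0,0,0,0,0]]

```text
t: 6.85
tool_pos: [0.5483, 0.0156, 0.0319]
tool_rot: [0.218, 1.56, -0.219]
contact_force: [-0.4, -0.5, 2.4]
opening: -0.0003
```

arm_command:
  plan:
    - [[0.0002,0,0,0,0,0,0]]

```text
t: 6.93
tool_pos: [0.5483, 0.0156, 0.0319]
tool_rot: [0.218, 1.56, -0.219]
contact_force: [-1.7, 0.3, 3.5]
opening: 0.0001
```

arm_command:
  plan:
    - [[0.0002,0,0,0,0,0,0]]

```text
t: 7.02
tool_pos: [0.5483, 0.0156, 0.0319]
tool_rot: [0.218, 1.56, -0.219]
contact_force: [-1.5, -0.2, 1.2]
opening: -0.0004
```

arm_command:
  plan:
    - [[0.0002,0,0,0,0,0,0]]

```text
t: 7.1
tool_pos: [0.5483, 0.0155, 0.0318]
tool_rot: [0.218, 1.56, -0.219]
contact_force: [-0.7, -1.3, 2.1]
opening: -0.0002
```

arm_command:
  plan:
    - [[0.0004,0,0,0,0,0,0],[0.0004,0,0,0,0,0,0]]

```text
t: 7.27
tool_pos: [0.5483, 0.0156, 0.0318]
tool_rot: [0.218, 1.561, -0.219]
contact_force: [-3.0, 0.9, 5.0]
opening: -0.0
```

arm_command:
  plan:
    - [[0.0005,0,0,0,0,0,0],[0.0005,0,0,0,0,0,0]]

```text
t: 7.43
tool_pos: [0.5483, 0.0156, 0.0318]
tool_rot: [0.218, 1.561, -0.219]
contact_force: [-3.2, 0.2, 6.1]
opening: 0.0001
```

```bash
python3 - <<'E'
from h import *
st();print(upright())
p=ctrl.get_obs()['tool_pos'][:2]-C; r=np.hypot(*p); print(r,np.degrees(np.arctan2(p[1],p[0])))
M=R.from_rotvec(ctrl.get_obs()['tool_rot']).as_matrix()
print('cw tangent in tool:',M.T@np.array([p[1],-p[0],0])/r)
E
```

```text
7.4333 [0.5483 0.0156 0.0318] [-3.1957  0.2381  6.0839] [ 0.0039  0.5457 -0.0431] 6.961888508736425e-05 q [-0.1069  0.0858  1.9351 -0.0009  1.1225 -1.3988]
[[-0.0019  0.2749  0.9615]
 [-0.0006  0.9615 -0.2749]
 [-1.     -0.0011 -0.0016]]
[ 0.     -0.0937  0.0641]
0.026246670275962385 147.58601562996435
cw tangent in tool: [-0.0015  0.959   0.2833]
```

arm_command:
  plan:
    - [[0.0006,0.00217,0.00074,5,0,0,0],[0.0006,0.00217,0.00074,5,0,0,0],[0.0006,0.00217,0.00074,5,0,0,0]]

```text
t: 7.68
tool_pos: [0.5526, 0.0207, 0.0318]
tool_rot: [0.43, 1.531, -0.433]
contact_force: [-3.6, 0.7, 6.2]
opening: 0.0002
```

```bash
cat >> h.py <<'E'
def sw(step=5,r0=.0265):
    o=ctrl.get_obs();p=o['tool_pos'][:2]-C; r=np.hypot(*p);ph=np.arctan2(p[1],p[0])
    M=R.from_rotvec(o['tool_rot']).as_matrix()
    f=o['contact_force']; t=np.array([p[1],-p[0]])/r
    print('t %.2f z %.4f r %.1f phi %.1f yaw %.1f Fz %.1f Ft %.2f Fr %.2f'%(o['t'],o['tool_pos'][2],r*1e3,np.degrees(ph),np.degrees(np.arctan2(M[1,1],M[0,1])),f[2],f[:2]@t,f[:2]@p/r),'upr',upright())
    s=np.radians(step); n=np.array([r0*np.cos(ph-s),r0*np.sin(ph-s)])-p
    print('next',M.T@np.array([*n,0])*1e3)
E
python3 -c "
from h import *
sw()"
```

```text
t 7.68 z 0.0318 r 26.2 phi 133.0 yaw 58.5 Fz 6.2 Ft -2.20 Fr 2.97 upr [ 0.         -0.14313763  0.1547321 ]
next [-0.00727433  2.2695371   0.45840937]
```

arm_command:
  plan:
    - [[0.0006,0.00225,0.0005,5,-0.05,0.05,0],[0.0006,0.00225,0.0005,5,-0.05,0.05,0],[0.0006,0.00225,0.0005,5,-0.05,0.05,0],[0.0006,0.00225,0.0005,5,0,0,0],[0.0006,0.00225,0.0005,5,0,0,0]]

```text
t: 8.1
tool_pos: [0.563, 0.0271, 0.0318]
tool_rot: [0.784, 1.423, -0.787]
contact_force: [-2.3, 0.2, 6.2]
opening: -0.0003
```

```bash
cat >> h.py <<'E'
def closeup(f):
    a=rect('top',*C,.032,.075,4000,A); b=rect('side',*C,.032,.075,4000,A)
    im=cv2.resize(np.hstack([a,b]),(800,400)); cv2.imwrite('pics/'+f,im[:,:,::-1])
E
python3 -c "
from h import *
sw(); closeup('c1.png')"
```

```text
t 8.10 z 0.0318 r 26.7 phi 106.4 yaw 32.2 Fz 6.2 Ft -2.16 Fr 0.84 upr [-0.          0.11836687  0.05771926]
next [-3.39021963e-04  2.14989222e+00  8.84248363e-01]
```

View pics/c1.png

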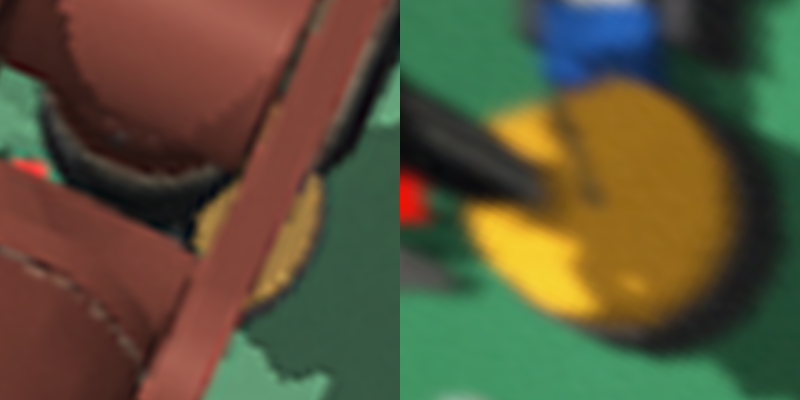

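The side half shows the hand at left and the scribe running from (597,200) to about (560,100), about 20° left of the fixture's +x. So about 20° is left.

arm_command:
  plan:
    - [[0.0006,0.00215,0.0008,5,0.05,0,0],[0.0006,0.0022,0.0007,5,0.05,0,0],[0.00055,0.0022,0.0007,5,0,0,0]]

```text
t: 8.45
tool_pos: [0.5715, 0.0283, 0.0319]
tool_rot: [0.985, 1.334, -0.983]
contact_force: [-2.2, -0.6, 4.9]
opening: -0.0002
```

```bash
python3 -c "
from h import *
sw(2); closeup('c2.png')"
```

```text
t 8.45 z 0.0319 r 26.8 phi 87.9 yaw 17.3 Fz 4.9 Ft -2.14 Fr -0.68 upr [ 0.          0.06721646 -0.17101628]
next [0.00300158 0.76342894 0.61618792]
```

View pics/c2.png

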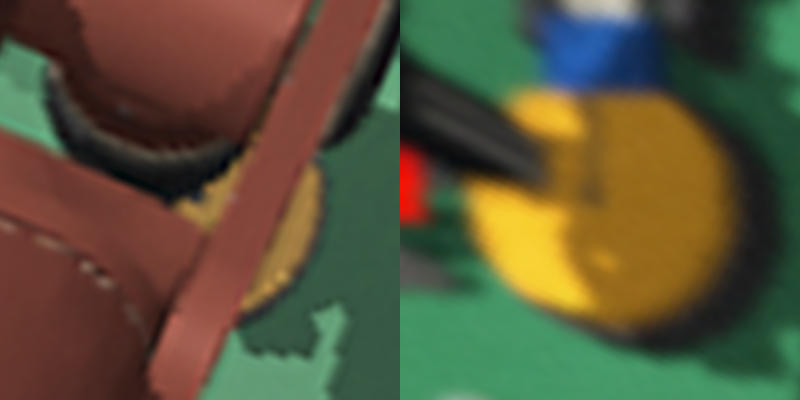

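The flat at about (510–690, 95) is nearly parallel to the bar nose, with the scribe leaning a few degrees left. I finish in small, light steps and watch the tangential force.

arm_command:
  plan:
    - [[0.0005,0.0006,0.0004,1.5,0,-0.1,0],[0.0005,0.0006,0.0004,1.5,0,-0.05,0]]

```text
t: 8.72
tool_pos: [0.5732, 0.0282, 0.0319]
tool_rot: [1.017, 1.319, -1.017]
contact_force: [-2.8, 0.1, 6.8]
opening: -0.0001
```

```bash
python3 -c "
from h import *
sw(2)"
```

```text
t 8.72 z 0.0319 r 26.9 phi 84.2 yaw 14.8 Fz 6.8 Ft -2.76 Fr -0.20 upr [ 0.          0.01433983 -0.04839228]
next [0.00078797 0.72710287 0.69465202]
```

arm_command:
  plan:
    - [[0.0005,0.0006,0.0005,1.5,0,-0.05,0],[0.0005,0.0006,0.0005,1.5,0,0,0]]

```text
t: 8.88
tool_pos: [0.5742, 0.0281, 0.0319]
tool_rot: [1.053, 1.303, -1.054]
contact_force: [-3.0, 2.3, 6.9]
opening: 0.0003
```

```bash
python3 -c "
from h import *
sw(2);closeup('c3.png')"
```

```text
t 8.88 z 0.0319 r 26.8 phi 82.1 yaw 12.0 Fz 6.9 Ft -3.32 Fr 1.86 upr [ 0.         -0.06897947  0.07460092]
next [-0.00174546  0.75324886  0.63517803]
```

View pics/c3.png

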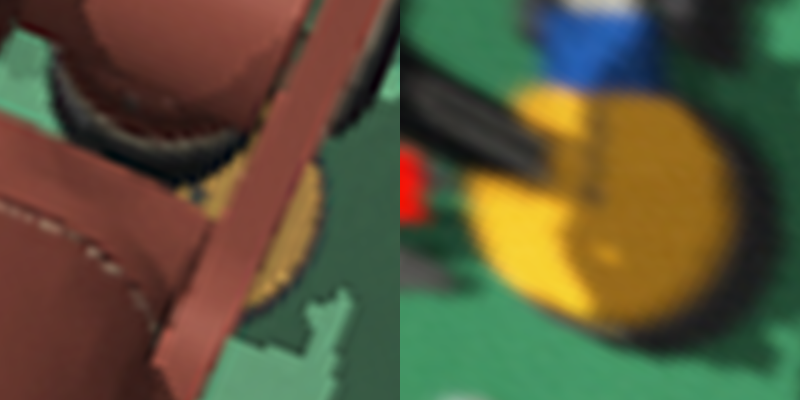

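Tangential force rose from 2.1 to 3.3 N and the scribe is now vertical at about (598,100–200), so it looks flush. I relax, lift straight up and check without the hand in view.

arm_command:
  plan:
    - [[0,0,0,0,0,0,0],[-0.0005,0,0,0,0,0,0],[-0.002,0,0,0,0,0,0],[-0.01,0,0,0,0,0,0],[-0.015,0,0,0,0,0,0],[-0.015,0,0,0,0,0,0],[-0.015,0,0,0,0,0,0],[-0.015,0,0,0,0,0,0]]

```text
t: 9.65
tool_pos: [0.5682, 0.0282, 0.1007]
tool_rot: [1.039, 1.32, -1.053]
contact_force: [0.1, 0.1, 0.5]
opening: 0.0003
```

```bash
python3 -c "
from h import *
st(); print(delta([*fx(0,.20),.12]),upright())"
```

```text
9.65 [0.5682 0.0282 0.1007] [0.0647 0.1177 0.4882] [ 0.004   0.018  -0.0097] 0.0002514623599103972 q [-0.0815  0.0472  1.8455  0.0007  1.2646 -0.3036]
[[-0.0156  0.9754  0.22  ]
 [ 0.002   0.2201 -0.9755]
 [-0.9999 -0.0148 -0.0053]]
[ -17.9219  -31.033  -171.7013] [ 0.     -0.3056  0.8464]
```

arm_command:
  plan:
    - [[-0.003,-0.004,-0.02,-1,0,0.2,0],[-0.003,-0.004,-0.02,-1,0,0.2,0],[-0.003,-0.004,-0.02,-1,0,0.2,0],[-0.003,-0.004,-0.02,-1,0,0.2,0],[-0.003,-0.004,-0.02,-1,0,0,0],[-0.003,-0.004,-0.02,-1,0,0,0],[-0.003,-0.004,-0.02,-1,0,0,0],[-0.003,-0.004,-0.02,-1,0,0,0]]

```text
t: 10.32
tool_pos: [0.4936, 0.1743, 0.135]
tool_rot: [0.942, 1.355, -0.926]
contact_force: [-0.3, -0.2, -1.1]
opening: -0.0002
```

```bash
python3 -c "
from h import *
closeup('c4.png');st(); print(delta([*fx(0,.145),.05]),upright())"
```

```text
10.4167 [0.4933 0.1755 0.1354] [ 0.5765 -0.2623 -0.112 ] [-0.0074 -0.033  -0.0084] 0.00021426537550531586 q [ 0.1978 -0.1203  1.9461  0.0034  1.3041 -0.1727]
[[ 0.0108  0.9324  0.3613]
 [ 0.0055  0.3612 -0.9325]
 [-0.9999  0.0121 -0.0012]]
[85.4816  9.8317 45.2278] [ 0.     -0.0687 -0.6931]
```

View pics/c4.png

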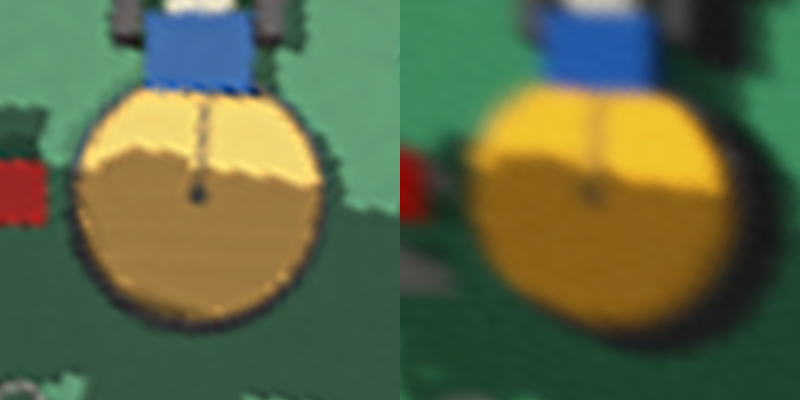

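In the top half the scribe runs from (197,195) to (206,98), a few degrees right of the bar axis, possibly past flush. I quantify this with fits.

```bash
cat >> h.py <<'E'
def fits(K=4):
    for n in('top','side'):
        ims=[rect(n,*C,.032,.075,4000,A).astype(float) for _ in range(K)]; im=np.mean(ims,0); g=cv2.GaussianBlur(im.sum(2),(0,0),3)
        px=4.0; N=300*2//2
        cx=300
        # scribe: darkest column within window, rows 12..32 mm ahead of centre
        rows=np.arange(300-31*4,300-12*4,4); pts=[]
        for r in rows:
            w0=g[r,cx-32:cx+48]; k=np.arange(cx-32,cx+48); b=np.polyval(np.polyfit(k,w0,1),k); d=np.clip(b-w0-0.5*(b-w0).max(),0,None); pts.append((k*d).sum()/d.sum())
        s=np.polyfit(rows,pts,1); res=np.std(pts-np.polyval(s,rows))
        # blue bar sides via blueness
        bl=im[...,2]-im[...,0]; br=np.arange(60,110,4); L=[];Rr=[]
        for r in br:
            v=cv2.GaussianBlur(bl[r:r+1],(0,0),2)[0]; k=np.nonzero(v>0.5*v[200:400].max())[0]; k=k[(k>170)&(k<430)]; L.append(k.min());Rr.append(k.max())
        # brass edge vs rows at columns across the nose: yellow->blue crossing
        e=[];cols=np.arange(230,372,6)
        yb=im[...,0]-im[...,2]; yb=cv2.GaussianBlur(yb,(0,0),2)
        for c in cols:
            v=yb[80:220,c]; t=v[:].min()*.5+v[100:].max()*.5; k=np.nonzero(v>t)[0]; e.append(80+k.min())
        f=lambda s:np.degrees(np.arctan(s))
        print(n,'scribe tilt right of +x %.1f res %.1f'%(f(-s[0]),res),'bar sides tilt right %.1f %.1f'%(f(-np.polyfit(br,L,1)[0]),f(-np.polyfit(br,Rr,1)[0])),'nose edge slope (cw +) %.1f'%f(np.polyfit(cols,e,1)[0]),e[::3])
E
python3 -c "
from h import *
fits()"
```

```text
top scribe tilt right of +x 1.3 res 0.9 bar sides tilt right 2.4 2.8 nose edge slope (cw +) 3.3 [np.int64(135), np.int64(136), np.int64(136), np.int64(137), np.int64(138), np.int64(140), np.int64(141), np.int64(142)]
side scribe tilt right of +x -11.7 res 5.3 bar sides tilt right 5.5 -0.2 nose edge slope (cw +) 4.4 [np.int64(130), np.int64(132), np.int64(133), np.int64(135), np.int64(137), np.int64(138), np.int64(139), np.int64(139)]
```

```bash
cat >> h.py <<'E'
from scipy.optimize import least_squares
def precise():
    for n in('top','side'):
        im=np.mean([get_image(n).astype(float) for _ in range(3)],0)
        V,U=np.mgrid[0:384,0:512]; u0,v0=proj(n,[*C,.032]).astype(int)
        sl=(slice(v0-40,v0+40),slice(u0-40,u0+40)); uu=U[sl].ravel();vv=V[sl].ravel();c=im[sl].reshape(-1,3)
        P=np.array([onz(n,u,v,.032)[:2] for u,v in zip(uu,vv)])-C
        X=(P@[np.cos(A),np.sin(A)])*1e3;Y=(P@[-np.sin(A),np.cos(A)])*1e3
        ang=lambda p:np.degrees(np.arctan(p))
        # flat edge: x = a + b*y ; b<0... cw rotation of blank by e => x = a + tan(e)*... 
        for hw in(14,17,20):
            m=(abs(Y)<hw)&(X>31)&(X<45); q=(c[m,0]-c[m,2])/100
            f=lambda p:p[2]+p[3]/(1+np.exp((X[m]-p[0]-p[1]*Y[m])/abs(p[4])))-q
            s=least_squares(f,[38,0,-.5,2,1],loss='soft_l1',f_scale=.1); J=np.linalg.inv(s.jac.T@s.jac)*2*s.cost/len(q)
            print(n,'flat hw',hw,'x %.2f cw %.2f +- %.2f'%(s.x[0],ang(s.x[1]),ang(J[1,1]**.5)),len(q))
        for lo in(13,17):
            m=(abs(Y-0)<8)&(X>lo)&(X<34); q=c[m].sum(1)/300
            f=lambda p:p[2]+p[5]*X[m]/30-p[3]*np.exp(-((Y[m]-p[0]-p[1]*(X[m]-20))/p[4])**2)-q
            s=least_squares(f,[0,0,q.max(),.3,2,0],loss='soft_l1',f_scale=.1); J=np.linalg.inv(s.jac.T@s.jac)*2*s.cost/len(q)
            print(n,'scribe y0 %.2f cw %.2f +- %.2f'%(s.x[0],-ang(s.x[1]),ang(J[1,1]**.5)),s.x[3:5])
E
python3 -c "
from h import *
precise()"
```

```text
Traceback (most recent call last):
  File "h.py", line 75, in precise
    P=np.array([onz(n,u,v,.032)[:2] for u,v in zip(uu,vv)])-C
                ~~~^^^^^^^^^^^^
  File "h.py", line 15, in onz
    o,d=ray(n,u,v); return o+d*(z-o[2])/d[2]
        ~~~^^^^^^^
  File "h.py", line 11, in ray
    c=calibration(n); d=np.array([(u-c['cx'])/c['fx'],(v-c['cy'])/c['fy']]); s=d.copy()
ValueError: time passes only in moves, steps and waits
```

```bash
sed -i 's/^def snap/import functools\ncalibration=functools.lru_cache(calibration)\ndef snap/' h.py; python3 -c "
from h import *
precise()"
```

```text
top flat hw 14 x 40.22 cw 3.24 +- 0.35 44
top flat hw 17 x 40.28 cw 3.65 +- 0.33 53
top flat hw 20 x 40.26 cw 3.53 +- 0.30 63
top scribe y0 -0.81 cw 4.96 +- 1.24 [0.5267249  2.24688067]
top scribe y0 -0.93 cw 4.11 +- 0.91 [0.53957877 2.16841531]
side flat hw 14 x 40.47 cw 4.48 +- 0.83 25
side flat hw 17 x 41.10 cw 3.84 +- 0.65 30
side flat hw 20 x 40.75 cw 3.64 +- 0.55 36
side scribe y0 2.42 cw 6.95 +- 7.60 [0.1602244  4.95143702]
side scribe y0 2.73 cw 9.66 +- 3.31 [0.13674495 5.84440579]
```

```bash
python3 - <<'E'
from h import *
for n in('top','side'):
    im=get_image(n); hsv=cv2.cvtColor(im,cv2.COLOR_RGB2HSV)
    g=((hsv[...,0]>60)&(hsv[...,0]<90)&(hsv[...,1]>80)).astype(np.uint8)
    g=cv2.morphologyEx(g,cv2.MORPH_OPEN,np.ones((3,3)))
    _,l,s,_=cv2.connectedComponentsWithStats(g); k=1+s[1:,4].argmax()
    cs,_=cv2.findContours((l==k).astype(np.uint8),0,cv2.CHAIN_APPROX_NONE); q=np.vstack(cs).reshape(-1,2)
    P=np.array([onz(n,u,v,.010)[:2] for u,v in q])-[.579,-.007]
    X=(P@[np.cos(A),np.sin(A)])*1e3;Y=(P@[-np.sin(A),np.cos(A)])*1e3
    for nm,a,b,lim,h in(('x+',X,Y,112,140),('x-',-X,Y,112,140),('y+',Y,X,157,95),('y-',-Y,X,157,95)):
        m=(abs(a-lim)<5)&(abs(b)<h)
        if m.sum()<15: print(n,nm,m.sum());continue
        f=least_squares(lambda p:p[0]+p[1]*b[m]-a[m],[lim,0],loss='soft_l1',f_scale=.5).x
        sg={'x+':-1,'x-':1,'y+':1,'y-':-1}[nm]
        print(n,nm,m.sum(),'off %.1f dA %.2f'%(f[0],sg*np.degrees(f[1])))
    # blue nose + red latch sides
    for nm,mask,z in(('blue',(hsv[...,0]>100)&(hsv[...,0]<125)&(hsv[...,1]>120),.031),('red',((hsv[...,0]<6)|(hsv[...,0]>174))&(hsv[...,1]>170),.036)):
        vv,uu=np.nonzero(mask); Q=np.array([onz(n,u,v,z)[:2] for u,v in zip(uu,vv)])-C
        x=(Q@[np.cos(A),np.sin(A)])*1e3;y=(Q@[-np.sin(A),np.cos(A)])*1e3; o=(np.hypot(x,y)<140)
        r=cv2.minAreaRect(np.c_[x[o],y[o]].astype(np.float32)) if o.sum()>5 else None
        print(n,nm,o.sum(),r)
E
```

```text
top x+ 33 off 110.2 dA -0.28
top x- 88 off 109.4 dA -0.06
top y+ 22 off 154.9 dA -0.25
top y- 45 off 153.1 dA -0.06
top blue 127 ((54.70299530029297, -0.11732864379882812), (29.35205841064453, 40.82595443725586), 0.5420570969581604)
top red 186 ((2.2807235717773438, 92.88037109375), (24.168685913085938, 67.20809936523438), 0.29442423582077026)
side x+ 24 off 109.0 dA 0.12
side x- 60 off 110.6 dA -0.18
side y+ 15 off 153.5 dA -0.24
side y- 66 off 157.2 dA -0.13
side blue 87 ((58.51136016845703, 0.8492412567138672), (48.761531829833984, 26.73863410949707), 84.99488067626953)
side red 100 ((3.903440475463867, 100.15267181396484), (78.25331115722656, 23.26980972290039), 86.78604888916016)
```

Plate edges give A ≈ 20.35°, so the flat is about 3.4° past flush (clockwise), and the axis estimate moves about 2 mm along fixture +x. I go back and nudge it counter-clockwise with a lighter press.

```bash
sed -i 's/^C=.*/A=np.radians(20.35); C=np.array([.5724,.0022])/' h.py; python3 - <<'E'
from h import *
p=C+.0265*np.array([np.cos(np.radians(85)),np.sin(np.radians(85))])
st();print(p,delta([*p,.06]),upright())
E
```

```text
11.3667 [0.4943 0.1736 0.1344] [-0.28   -0.0813 -0.1358] [-0.0226  0.021   0.0059] -0.00020761250688848722 q [ 0.1942 -0.1177  1.9454  0.0027  1.3032 -0.1722]
[[ 0.01    0.9338  0.3576]
 [ 0.0046  0.3576 -0.9339]
 [-0.9999  0.0109 -0.0007]]
[0.5747 0.0286] [ 74.5639  22.4676 164.197 ] [ 0.     -0.041  -0.6264]
```

arm_command:
  plan:
    - [[0.001,0.0028,0.02,0,0,-0.1,0],[0.001,0.0028,0.02,0,0,-0.1,0],[0.001,0.0028,0.02,0,0,-0.1,0],[0.001,0.0028,0.02,0,0,-0.1,0],[0.001,0.0028,0.02,0,0,-0.1,0],[0.001,0.0028,0.02,0,0,-0.1,0],[0.003,0.0028,0.018,0,0,0,0],[0.006,0.002,0.01,0,0,0,0],[0.01,0,0.003,0,0,0,0],[0.01,0,0,0,0,0,0],[0.01,0,0,0,0,0,0],[0.008,0,0,0,0,0,0],[0.005,0,0,0,0,0,0],[0,0,0,0,0,0,0]]

```text
t: 12.53
tool_pos: [0.5694, 0.0387, 0.0698]
tool_rot: [0.932, 1.366, -0.931]
contact_force: [-0.4, 0.5, -0.3]
opening: 0.0001
```

```bash
python3 - <<'E'
from h import *
p=C+.0265*np.array([np.cos(np.radians(85)),np.sin(np.radians(85))])
sw(-2);print(ctrl.get_obs()['tool_pos'],delta([*p,.034]))
E
```

```text
t 12.53 z 0.0698 r 36.6 phi 94.6 yaw 21.3 Fz -0.3 Ft -0.33 Fr 0.56 upr [ 0.         -0.21399166  0.07823788]
next [-0.02999707 -3.7811086   9.41400161]
[0.56943602 0.03866636 0.06984075] [35.79656099  1.30559272 11.42892063]
```

arm_command:
  plan:
    - [[0.005,0.0002,0.002,0,-0.1,0,0],[0.005,0.0002,0.002,0,-0.1,0,0],[0.005,0.0002,0.002,0,0,0,0],[0.005,0.0002,0.002,0,0,0,0],[0.004,0.0002,0.0015,0,0,0,0],[0.003,0,0.001,0,0,0,0],[0.001,0,0,0,0,0,0],[0,0,0,0,0,0,0]]

```text
t: 13.2
tool_pos: [0.5746, 0.0296, 0.0391]
tool_rot: [0.929, 1.363, -0.93]
contact_force: [0.0, 0.1, 0.0]
opening: -0.0001
```

```bash
python3 - <<'E'
from h import *
p=C+.0265*np.array([np.cos(np.radians(85)),np.sin(np.radians(85))])
sw(-2);print(ctrl.get_obs()['tool_pos'],delta([*p,.0323]))
E
```

```text
t 13.20 z 0.0391 r 27.5 phi 85.4 yaw 21.4 Fz 0.0 Ft -0.00 Fr 0.06 upr [-0.          0.01856088  0.03867516]
next [ 1.01593916e-03 -1.26941648e+00  4.91039523e-01]
[0.57462052 0.02959261 0.03914636] [ 6.84685539 -0.27513983  0.9551847 ]
```

Descend: 8 × 0.7 mm, then 0.2 mm rows into contact at about 0.032.

arm_command:
  plan:
    - [[0.0007,0,0.0002,0,0,0,0],[0.0007,0,0.0002,0,0,0,0],[0.0007,0,0.0001,0,0,0,0],[0.0007,0,0,0,0,0,0],[0.0007,0,0,0,0,0,0],[0.0007,0,0,0,0,0,0],[0.0007,0,0,0,0,0,0],[0.0007,0,0,0,0,0,0],[0.0003,0,0,0,0,0,0],[0.0002,0,0,0,0,0,0],[0.0002,0,0,0,0,0,0]]

```text
t: 14.12
tool_pos: [0.5758, 0.0291, 0.0335]
tool_rot: [0.93, 1.361, -0.929]
contact_force: [-0.3, 0.5, 0.1]
opening: 0.0001
```

arm_command:
  plan:
    - [[0.0002,0,0,0,0,0,0],[0.0002,0,0,0,0,0,0],[0.0002,0,0,0,0,0,0]]

```text
t: 14.37
tool_pos: [0.5758, 0.0291, 0.0329]
tool_rot: [0.93, 1.361, -0.929]
contact_force: [-0.4, -0.2, 0.2]
opening: 0.0003
```

arm_command:
  plan:
    - [[0.0003,0,0,0,0,0,0],[0.0003,0,0,0,0,0,0]]

```text
t: 14.53
tool_pos: [0.5758, 0.0291, 0.0323]
tool_rot: [0.93, 1.361, -0.929]
contact_force: [0.1, 0.6, 0.1]
opening: -0.0002
```

```bash
python3 -c "
from h import *
sw(-2)"
```

```text
t 14.53 z 0.0323 r 27.1 phi 82.7 yaw 21.4 Fz 0.1 Ft 0.05 Fr 0.59 upr [ 0.          0.07607999 -0.09347137]
next [-0.00167836 -1.10640856  0.09535818]
```

arm_command:
  plan:
    - [[0.0003,0,0,0,0,0,0],[0.0003,0,0,0,0,0,0],[0.0004,-0.0006,-0.0003,-1.5,0,0,0],[0.0004,-0.0006,-0.0003,-1.5,0,0,0]]

```text
t: 14.87
tool_pos: [0.5755, 0.0292, 0.0319]
tool_rot: [0.89, 1.378, -0.887]
contact_force: [0.4, -0.4, 1.0]
opening: 0.0
```

```bash
python3 -c "
from h import *
sw(-2)"
```

```text
t 14.87 z 0.0319 r 27.2 phi 83.5 yaw 24.5 Fz 1.0 Ft 0.43 Fr -0.38 upr [ 0.          0.12300917 -0.19548463]
next [-0.0036733  -1.14128655  0.10276613]
```

arm_command:
  plan:
    - [[0.0004,-0.0006,-0.0003,-1.5,0,0,0],[0.0004,-0.0006,-0.0003,-1.5,0,0,0]]

```text
t: 15.03
tool_pos: [0.5752, 0.0293, 0.0319]
tool_rot: [0.849, 1.394, -0.844]
contact_force: [0.4, 0.6, 1.9]
opening: 0.0
```

```bash
python3 -c "
from h import *
sw(-2);closeup('c5.png')
precise()" | grep -v scribe
```

```text
t 15.03 z 0.0319 r 27.3 phi 84.1 yaw 27.7 Fz 1.9 Ft 0.35 Fr 0.63 upr [ 0.          0.18979875 -0.32233338]
next [-0.0062996  -1.20378495  0.14271588]
top flat hw 14 x -50.85 cw 9.36 +- 1.65 44
top flat hw 17 x 31.84 cw 11.04 +- 1.41 53
top flat hw 20 x 34.19 cw 12.57 +- 1.25 62
side flat hw 14 x 38.07 cw 0.33 +- 0.36 27
side flat hw 17 x 38.10 cw 0.20 +- 0.42 33
side flat hw 20 x 38.07 cw 0.74 +- 0.55 39
```

arm_command:
  plan:
    - [[0,0,0,0,0,0,0],[-0.0005,0,0,0,0,0,0],[-0.002,0,0,0,0,0,0],[-0.01,0,0,0,0,0,0],[-0.02,0,0,0,0,0,0],[-0.02,0,0,0,0,0,0],[-0.02,0,-0.005,0,0,0,0],[-0.01,-0.004,-0.015,1,0,0,0],[-0.003,-0.004,-0.02,1,0,0,0],[-0.003,-0.004,-0.02,1,0,0,0],[-0.003,-0.004,-0.02,1,0,0,0],[-0.003,-0.004,-0.02,1,0,0,0],[0,-0.004,-0.02,1,0,0,0],[0,-0.004,-0.02,1,0,0,0],[0,0,-0.01,0,0,0,0],[0,0,0,0,0,0,0]]

```text
t: 16.77
tool_pos: [0.4819, 0.158, 0.1364]
tool_rot: [0.949, 1.351, -0.947]
contact_force: [-0.2, 0.9, -0.2]
opening: 0.0004
```

```bash
python3 -c "
from h import *
closeup('c6.png');st();print(upright())
precise(); print(delta([*fx(0,.145),.05]))"
```

```text
16.8667 [0.4827 0.1567 0.1362] [-0.4617  0.6055  0.046 ] [0.0429 0.0234 0.0031] 5.872841470538233e-05 q [ 0.1684 -0.1552  1.9758 -0.0023  1.3183 -0.1785]
[[ 0.0029  0.9402  0.3405]
 [-0.0018  0.3405 -0.9403]
 [-1.      0.0021  0.0027]]
[ 0.      0.1533 -0.123 ]
top flat hw 14 x 38.08 cw 2.78 +- 0.39 44
top flat hw 17 x 38.06 cw 2.44 +- 0.26 53
top flat hw 20 x 38.04 cw 2.44 +- 0.27 62
top scribe y0 -0.40 cw 4.00 +- 0.57 [0.5184 2.3563]
top scribe y0 -0.36 cw 4.44 +- 0.89 [0.5079 2.4601]
side flat hw 14 x 38.71 cw 2.33 +- 0.44 27
side flat hw 17 x 38.86 cw 2.16 +- 0.44 33
side flat hw 20 x 38.81 cw 2.23 +- 0.46 39
side scribe y0 1.98 cw 3.30 +- 1.83 [0.1166 4.5488]
side scribe y0 1.94 cw 3.04 +- 2.23 [0.1171 4.5444]
[85.7706 30.6966 29.9553]
```

View pics/c6.png

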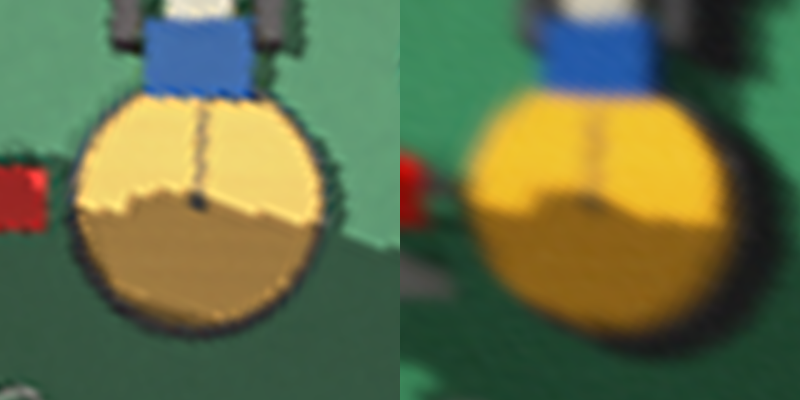

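```bash
cat >> h.py <<'E'
def bar():
    for n in('top','side'):
        im=np.mean([get_image(n).astype(float) for _ in range(3)],0)
        V,U=np.mgrid[0:384,0:512]; u0,v0=proj(n,[*fx(.05,0),.031]).astype(int)
        sl=(slice(v0-25,v0+25),slice(u0-25,u0+25)); uu=U[sl].ravel();vv=V[sl].ravel();c=im[sl].reshape(-1,3)
        P=np.array([onz(n,u,v,.031)[:2] for u,v in zip(uu,vv)])-C
        X=(P@[np.cos(A),np.sin(A)])*1e3;Y=(P@[-np.sin(A),np.cos(A)])*1e3; out=[]
        for nm,a,b,x0,sel in(('back',X,Y,66,(abs(Y)<17)&(X>57)&(X<73)),('y+',Y,X,20,(X>43)&(X<62)&(Y>12)&(Y<28)),('y-',-Y,X,20,(X>43)&(X<62)&(-Y>12)&(-Y<28))):
            q=(c[sel,2]-c[sel,0])/100;a=a[sel];b=b[sel]-np.mean(b[sel])
            f=lambda p:p[2]+p[3]/(1+np.exp(np.clip((a-p[0]-p[1]*b)/(abs(p[4])+.2),-50,50)))-q
            s=least_squares(f,[x0,0,-.3,1,1],loss='soft_l1',f_scale=.1); J=np.linalg.pinv(s.jac.T@s.jac)*2*s.cost/len(q)
            out.append('%s %.2f+-%.2f dA %.1f+-%.1f'%(nm,s.x[0],J[0,0]**.5,{'back':-1,'y+':1,'y-':-1}[nm]*np.degrees(np.arctan(s.x[1])),np.degrees(J[1,1]**.5)))
        print(n,out)
E
python3 - <<'E'
from h import *
bar()
p=C+.0265*np.array([np.cos(np.radians(85)),np.sin(np.radians(85))])
print(ctrl.get_obs()['t'],delta([*p,.06]),upright())
E
```

```text
top ['back 68.20+-0.11 dA 0.7+-0.5', 'y+ 20.78+-0.13 dA -1.6+-1.0', 'y- 20.08+-0.13 dA 0.5+-1.0']
side ['back 68.25+-0.56 dA 1.3+-0.9', 'y+ 22.88+-1.91 dA 1.6+-4.7', 'y- 19.20+-0.33 dA 2.0+-1.3']
17.4667 [ 76.13282543  43.21586408 151.53747649] [ 0.          0.11432707 -0.08647856]
```

Both cameras agree the blank is still about 2.4° past, and the bar's own edges show no bias in A. I nudge counter-clockwise once more, a little firmer.

arm_command:
  plan:
    - [[0.001,0.0053,0.019,0,0,0,0],[0.001,0.0053,0.019,0,0,0,0],[0.001,0.0053,0.019,0,0,0,0],[0.001,0.0053,0.019,0,0,0,0],[0.001,0.0053,0.019,0,0,0,0],[0.001,0.0053,0.019,0,0,0,0],[0.003,0.005,0.017,0,0,0,0],[0.006,0.002,0.008,0,0,0,0],[0.01,0,0.003,0,0,0,0],[0.01,0,0,0,0,0,0],[0.01,0,0,0,0,0,0],[0.01,0,0,0,0,0,0],[0.008,0,0,0,0,0,0],[0,0,0,0,0,0,0]]

```text
t: 18.63
tool_pos: [0.5683, 0.0342, 0.0658]
tool_rot: [0.947, 1.356, -0.947]
contact_force: [-0.8, -0.7, -0.3]
opening: -0.0
```

```bash
python3 - <<'E'
from h import *
p=C+.0265*np.array([np.cos(np.radians(85)),np.sin(np.radians(85))])
sw(-2);print(ctrl.get_obs()['tool_pos'],delta([*p,.036]))
E
```

```text
t 18.63 z 0.0658 r 32.3 phi 97.3 yaw 20.1 Fz -0.3 Ft -0.91 Fr -0.55 upr [ 0.         -0.04742002  0.02871422]
next [-3.41804855e-03 -2.19636348e+00  5.45985735e+00]
[0.56831903 0.03423693 0.06582037] [29.81211973  4.07471118  7.5175056 ]
```

arm_command:
  plan:
    - [[0.005,0.0008,0.0013,0,0,0,0],[0.005,0.0008,0.0013,0,0,0,0],[0.005,0.0008,0.0013,0,0,0,0],[0.005,0.0008,0.0013,0,0,0,0],[0.004,0.0006,0.001,0,0,0,0],[0.002,0,0.0006,0,0,0,0],[0.0005,0,0,0,0,0,0],[0,0,0,0,0,0,0],[0.0005,0,0,0,0,0,0],[0.0005,0,0,0,0,0,0]]

```text
t: 19.47
tool_pos: [0.5751, 0.0298, 0.0359]
tool_rot: [0.946, 1.356, -0.945]
contact_force: [-0.5, -0.1, -0.1]
opening: -0.0003
```

```bash
python3 - <<'E'
from h import *
sw(-2);print(ctrl.get_obs()['tool_pos'])
E
```

```text
t 19.47 z 0.0359 r 27.8 phi 84.5 yaw 20.2 Fz -0.1 Ft -0.45 Fr -0.10 upr [ 0.         -0.03206862 -0.02845857]
next [-1.11503942e-03 -1.39225781e+00  7.56670066e-01]
[0.57507847 0.02984109 0.03585286]
```

arm_command:
  plan:
    - [[0.0006,0,0,0,0,0,0],[0.0006,0,0,0,0,0,0],[0.0006,0,0,0,0,0,0],[0.0006,0,0,0,0,0,0],[0.0006,0,0,0,0,0,0],[0.0003,0,0,0,0,0,0],[0.0002,0,0,0,0,0,0],[0.0002,0,0,0,0,0,0],[0.0002,0,0,0,0,0,0],[0.0003,0,0,0,0,0,0],[0.0004,0,0,0,0,0,0]]

```text
t: 20.38
tool_pos: [0.5757, 0.0299, 0.0319]
tool_rot: [0.946, 1.354, -0.943]
contact_force: [-0.3, 1.2, 4.9]
opening: -0.0001
```

```bash
python3 - <<'E'
from h import *
sw(-2)
E
```

```text
t 20.38 z 0.0319 r 27.9 phi 83.2 yaw 20.2 Fz 4.9 Ft -0.42 Fr 1.20 upr [ 0.          0.01160006 -0.13028325]
next [-0.00316458 -1.46613964  0.83592909]
```

arm_command:
  plan:
    - [[0.0005,-0.0006,-0.0003,-1.5,0,0,0],[0.0005,-0.0006,-0.0003,-1.5,0,0,0]]

```text
t: 20.55
tool_pos: [0.5755, 0.03, 0.0319]
tool_rot: [0.906, 1.371, -0.901]
contact_force: [0.5, -0.5, 1.3]
opening: 0.0001
```

```bash
python3 - <<'E'
from h import *
sw(-2)
E
```

```text
t 20.55 z 0.0319 r 28.0 phi 83.6 yaw 23.3 Fz 1.3 Ft 0.51 Fr -0.40 upr [ 0.          0.07310069 -0.25549595]
next [-0.00582844 -1.54982178  0.8485774 ]
```

arm_command:
  plan:
    - [[0.0009,-0.0008,-0.0005,-1.5,0,-0.1,0],[0.0009,-0.0008,-0.0005,-1.5,0,-0.1,0]]

```text
t: 20.72
tool_pos: [0.5754, 0.0301, 0.0319]
tool_rot: [0.863, 1.388, -0.86]
contact_force: [-0.0, -0.6, 1.8]
opening: 0.0001
```

```bash
python3 - <<'E'
from h import *
sw(-2)
E
```

```text
t 20.72 z 0.0319 r 28.1 phi 83.9 yaw 26.5 Fz 1.8 Ft 0.05 Fr -0.60 upr [ 0.          0.19244217 -0.23709593]
next [-0.00394296 -1.63608446  0.84179686]
```

arm_command:
  plan:
    - [[0.0009,-0.0009,-0.0004,0,0.1,-0.1,0],[0.0009,-0.0009,-0.0004,0,0.1,-0.1,0]]

```text
t: 20.88
tool_pos: [0.5753, 0.0301, 0.0319]
tool_rot: [0.865, 1.389, -0.86]
contact_force: [0.7, -0.1, 3.4]
opening: -0.0
```

```bash
python3 - <<'E'
from h import *
sw(-2); precise()
E
```

```text
t 20.88 z 0.0319 r 28.1 phi 84.1 yaw 26.5 Fz 3.4 Ft 0.74 Fr -0.05 upr [ 0.          0.08557526 -0.25308412]
next [-0.00594846 -1.63431075  0.85071702]
top flat hw 14 x 31.92 cw 10.18 +- 2.00 44
top flat hw 17 x 34.57 cw 12.48 +- 1.60 53
top flat hw 20 x 35.07 cw 12.59 +- 1.34 62
top scribe y0 -2.81 cw -30.41 +- 15.82 [0.10429487 4.75738029]
top scribe y0 -31.44 cw -77.39 +- 66.84 [ 0.23711061 24.91787216]
side flat hw 14 x 37.99 cw 0.39 +- 0.69 27
side flat hw 17 x 38.11 cw 0.10 +- 0.67 33
side flat hw 20 x 38.11 cw 0.76 +- 0.76 39
side scribe y0 1.44 cw 3.46 +- 3.05 [0.12536325 4.48826773]
side scribe y0 1.16 cw 1.10 +- 3.65 [0.13402461 4.15920594]
```

arm_command:
  plan:
    - [[0.001,-0.0013,-0.0006,-0.5,0,-0.1,0],[0.001,-0.0013,-0.0006,-0.5,0,-0.1,0]]

```text
t: 21.35
tool_pos: [0.5746, 0.0302, 0.0318]
tool_rot: [0.851, 1.393, -0.846]
contact_force: [1.6, 1.0, 5.8]
opening: -0.0004
```

```bash
python3 - <<'E'
from h import *
sw(-2)
E
```

```text
t 21.35 z 0.0318 r 28.1 phi 85.5 yaw 27.5 Fz 5.8 Ft 1.53 Fr 1.14 upr [ 0.          0.1962905  -0.30069714]
next [-0.00560037 -1.62064104  0.84798081]
```

arm_command:
  plan:
    - [[0.001,-0.0013,-0.0006,-0.5,0.1,-0.2,0]]

```text
t: 21.43
tool_pos: [0.5742, 0.0302, 0.0318]
tool_rot: [0.843, 1.397, -0.84]
contact_force: [1.1, 1.0, 5.0]
opening: 0.0002
```

```bash
python3 - <<'E'
from h import *
sw(-2)
E
```

```text
t 21.43 z 0.0318 r 28.0 phi 86.3 yaw 28.0 Fz 5.0 Ft 1.01 Fr 1.07 upr [ 0.          0.15682787 -0.22337651]
next [-0.00396207 -1.60935096  0.84477428]
```

arm_command:
  plan:
    - [[0,0,0,0,0,0,0],[-0.0005,0,0,0,0,0,0],[-0.002,0,0,0,0,0,0],[-0.01,0,0,0,0,0,0],[-0.02,0,0,0,0,0,0],[-0.02,0,0,0,0,0,0],[-0.02,0,-0.005,0,0,0,0],[-0.01,-0.004,-0.015,1,0,0,0],[-0.003,-0.004,-0.02,1,0,0,0],[-0.003,-0.004,-0.02,1,0,0,0],[-0.003,-0.004,-0.02,1,0,0,0],[-0.003,-0.004,-0.02,1,0,0,0],[0,-0.004,-0.02,1,0,0,0],[0,-0.004,-0.02,1,0,0,0],[0,0,-0.01,0,0,0,0],[0,0,0,0,0,0,0]]

```text
t: 22.77
tool_pos: [0.4756, 0.158, 0.1306]
tool_rot: [0.939, 1.365, -0.952]
contact_force: [0.1, -0.0, -0.2]
opening: -0.0
```

```bash
python3 -c "
from h import *
closeup('c7.png')
precise(); bar();st();print(upright()); print(delta([*fx(0,.145),.05]))"
```

```text
top flat hw 14 x 37.79 cw -0.13 +- 0.61 44
top flat hw 17 x 37.86 cw 1.53 +- 0.55 53
top flat hw 20 x 37.85 cw 1.62 +- 0.44 62
top scribe y0 0.31 cw -0.17 +- 0.84 [0.47322027 2.32560538]
top scribe y0 0.28 cw -0.63 +- 1.51 [0.47935029 2.39387543]
side flat hw 14 x 38.26 cw 0.03 +- 0.46 27
side flat hw 17 x 38.34 cw -0.09 +- 0.45 33
side flat hw 20 x 38.38 cw 0.18 +- 0.46 39
side scribe y0 2.75 cw -1.64 +- 1.59 [0.14276654 4.60063247]
side scribe y0 2.53 cw -3.03 +- 1.90 [0.1467817  4.49559276]
top ['back 67.35+-0.13 dA 0.7+-0.8', 'y+ 20.76+-0.12 dA -1.5+-0.9', 'y- 20.08+-0.13 dA 0.5+-1.0']
side ['back 66.94+-0.28 dA -2.0+-0.7', 'y+ 22.97+-1.03 dA -2.1+-3.1', 'y- 19.17+-0.35 dA 1.3+-1.3']
23.4667 [0.4765 0.1567 0.1304] [ 0.2336 -0.4935 -0.4697] [-0.0034 -0.0474  0.0386] -0.00048515570634555103 q [ 0.1693 -0.1538  1.985  -0.0001  1.3221 -0.1822]
[[-0.0116  0.9388  0.3443]
 [-0.0021  0.3443 -0.9389]
 [-0.9999 -0.0116 -0.0021]]
[ 0.     -0.1175  0.6619]
[79.8972 37.2327 33.2449]
```

View pics/c7.png

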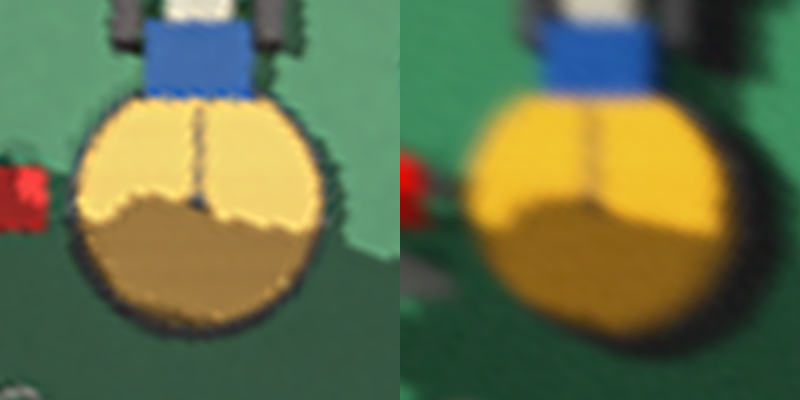

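Both cameras now give 0 ± 0.5°, the scribe is vertical at (198,100–200), and the bar has come in by about 0.9 mm, so it is flush. Now the latch: I go behind the post and descend.

arm_command:
  plan:
    - [[0.001,0.0075,0.006,0,0,0.2,0],[0.001,0.0075,0.006,0,0,0.2,0],[0.001,0.0075,0.006,0,0,0.1,0],[0.003,0.007,0.006,0,0,0.1,0],[0.008,0.003,0.003,0,0,0,0],[0.01,0,0,0,0,0,0],[0.01,0,0,0,0,0,0],[0.008,0,0,0,0,0,0],[0.005,0,0,0,0,0,0],[0,0,0,0,0,0,0]]

```text
t: 24.3
tool_pos: [0.5204, 0.1403, 0.0764]
tool_rot: [0.947, 1.358, -0.948]
contact_force: [0.5, -0.0, -0.1]
opening: -0.0002
```

```bash
cat >> h.py <<'E'
def lat():
    o=ctrl.get_obs();p=o['tool_pos'][:2]-C
    M=R.from_rotvec(o['tool_rot']).as_matrix(); f=o['contact_force'];c,s=np.cos(A),np.sin(A)
    print('t %.2f fix xy %.1f %.1f z %.1f F fix %.1f %.1f %.1f yaw %.1f'%(o['t'],(p@[c,s])*1e3,(p@[-s,c])*1e3,o['tool_pos'][2]*1e3,f[:2]@[c,s],f[:2]@[-s,c],f[2],np.degrees(np.arctan2(M[1,1],M[0,1]))),'upr',upright())
E
python3 -c "
from h import *
lat();print(delta([*fx(0,.142),.05]))
for n in('top','side'):
    get_image(n)
    for r in mark_of(n,'latch_post')[:3]:
        w_=w(n,r['at']);print(n,r['conf'],w_,(w_[:2]-C)@[[np.cos(A),-np.sin(A)],[np.sin(A),np.cos(A)]])
"
```

```text
t 24.30 fix xy -0.7 147.6 z 76.4 F fix 0.4 -0.2 -0.1 yaw 20.1 upr [ 0.         -0.14323152  0.13331344]
[26.39041956  0.76848167  5.65981719]
top 0.72 [0.53621283 0.0998687  0.06947838] [3.61052659e-05 1.04157022e-01]
side 0.59 [0.53510493 0.10039335 0.07031827] [-0.0008202  0.1050342]
```

arm_command:
  plan:
    - [[0.006,0,0.0005,0,-0.1,0.1,0],[0.006,0,0.0005,0,0,0,0],[0.006,0,0,0,0,0,0],[0.004,0,0,0,0,0,0],[0.002,0,0,0,0,0,0],[0,0,0,0,0,0,0],[0,0.0003,0.003,0,0,0,0],[0,0,0.003,0,0,0,0],[0,0,0.003,0,0,0,0],[0,0,0.003,0,0,0,0]]

```text
t: 25.33
tool_pos: [0.5287, 0.1283, 0.0548]
tool_rot: [0.95, 1.349, -0.94]
contact_force: [0.5, -0.1, 0.0]
opening: -0.0002
```

```bash
python3 -c "
from h import *
lat()"
```

```text
t 25.33 fix xy 2.9 133.5 z 54.8 F fix 0.5 -0.2 0.0 yaw 20.2 upr [ 0.          0.08393844 -0.46262296]
```

arm_command:
  plan:
    - [[0.0005,-0.0005,0.002,0,0,-0.2,0],[0.0005,-0.0005,0.002,0,0,-0.2,0],[0.0005,-0.0005,0.002,0,0,-0.1,0],[0.0005,-0.0005,0.002,0,0,0,0],[0.0005,-0.0003,0.002,0,0,0,0],[0,-0.0002,0.002,0,0,0,0],[0,0,0.002,0,0,0,0],[0,0,0.002,0,0,0,0]]

```text
t: 26.0
tool_pos: [0.5329, 0.111, 0.0529]
tool_rot: [0.948, 1.355, -0.947]
contact_force: [-0.6, 2.8, -0.5]
opening: 0.0
```

```bash
python3 -c "
from h import *
lat()"
```

```text
t 26.00 fix xy 0.8 115.8 z 52.9 F fix 0.5 2.9 -0.5 yaw 20.1 upr [ 0.         -0.02150401 -0.02039315]
```

arm_command:
  plan:
    - [[0,0,0.0022,0,0,0,0],[0,0,0.0022,0,0,0,0],[0,0,0.0022,0,0,0,0],[0,0,0.0022,0,0,0,0],[0,0,0.0022,0,0,0,0],[0,0,0.0022,0,0,0,0],[0,0,0.0022,0,0,0,0],[0,0,0.0022,0,0,0,0],[0,0,0.0022,0,0,0,0],[0,0,0.0022,0,0,0,0]]

```text
t: 26.83
tool_pos: [0.541, 0.0893, 0.053]
tool_rot: [0.949, 1.357, -0.946]
contact_force: [-0.5, 2.6, 0.5]
opening: 0.0002
```

```bash
python3 -c "
from h import *
lat()"
```

```text
t 26.83 fix xy 0.9 92.5 z 53.0 F fix 0.4 2.6 0.5 yaw 20.1 upr [ 0.         -0.13022854 -0.03724625]
```

arm_command:
  plan:
    - [[0,0,0.0015,0,0,0,0],[0,0,0.0015,0,0,0,0],[0,0,0.0015,0,0,0,0],[0,0,0.0015,0,0,0,0]]

```text
t: 27.17
tool_pos: [0.5426, 0.085, 0.053]
tool_rot: [0.953, 1.361, -0.945]
contact_force: [-3.5, 9.0, 3.0]
opening: 0.0003
```

arm_command:
  plan:
    - [[0,0,0.0015,0,0,0,0],[0,0,0.0015,0,0,0,0]]

```text
t: 27.33
tool_pos: [0.5426, 0.0852, 0.0531]
tool_rot: [0.958, 1.367, -0.943]
contact_force: [-2.5, 7.7, 1.5]
opening: 0.0001
```

```bash
python3 -c "
from h import *
lat()"
```

```text
t 27.33 fix xy 0.9 88.2 z 53.1 F fix 0.4 8.1 1.5 yaw 20.0 upr [ 0.         -0.9098426  -0.01605913]
```

It is stopped at fixture y = 88 (71 + 17 mm) with 8–9 N, i.e. at its stop. I back off, lift and check.

arm_command:
  plan:
    - [[0,0,-0.003,0,0,0,0],[0,0,-0.006,0,-0.3,0,0],[0,0,-0.01,0,-0.3,0,0],[0,0,-0.012,0,0,0,0],[-0.004,0,-0.015,0,0,0,0],[-0.015,0,-0.015,0,0,0,0],[-0.02,-0.004,-0.015,0,0,0,0],[-0.02,-0.005,-0.015,0,0,0,0],[-0.01,-0.005,-0.01,0,0,0,0],[0,-0.005,-0.005,0,0,0,0],[0,0,0,0,0,0,0]]

```text
t: 28.25
tool_pos: [0.482, 0.1859, 0.1232]
tool_rot: [0.943, 1.357, -0.95]
contact_force: [-0.0, -0.4, -0.6]
opening: -0.0003
```

```bash
python3 -c "
from h import *
closeup('c8.png')
lat();precise();bar()
for n in('top','side'):
    for r in mark_of(n,'latch_post')[:2]:
        w_=w(n,r['at']);print(n,r['conf'],(w_[:2]-C)@[[np.cos(A),-np.sin(A)],[np.sin(A),np.cos(A)]])
snap('top','t9.png')"
```

```text
t 28.35 fix xy -20.5 202.6 z 122.6 F fix 0.0 0.1 0.7 yaw 20.1 upr [-0.          0.06317783  0.26723577]
top flat hw 14 x 37.80 cw -0.16 +- 0.61 44
top flat hw 17 x 37.86 cw 1.51 +- 0.57 53
top flat hw 20 x 37.85 cw 1.62 +- 0.44 62
top scribe y0 0.30 cw -0.23 +- 0.83 [0.47363314 2.31973775]
top scribe y0 0.27 cw -0.66 +- 1.48 [0.48072946 2.38464579]
side flat hw 14 x 38.26 cw 0.03 +- 0.46 27
side flat hw 17 x 38.35 cw -0.06 +- 0.44 33
side flat hw 20 x 38.38 cw 0.18 +- 0.45 39
side scribe y0 2.76 cw -2.11 +- 1.58 [0.14799414 4.75281878]
side scribe y0 2.49 cw -3.83 +- 1.89 [0.15229981 4.6239093 ]
top ['back 67.35+-0.13 dA 0.8+-0.8', 'y+ 20.77+-0.12 dA -1.4+-0.9', 'y- 20.08+-0.13 dA 0.5+-1.0']
side ['back 66.92+-0.28 dA -1.9+-0.7', 'y+ 22.84+-0.99 dA -2.4+-3.2', 'y- 19.12+-0.37 dA 1.0+-1.4']
top 0.51 [-0.09787133 -0.37912254]
top 0.45 [-0.00013034  0.07270439]
side 0.56 [-0.00035806  0.07372417]
```

View pics/c8.png

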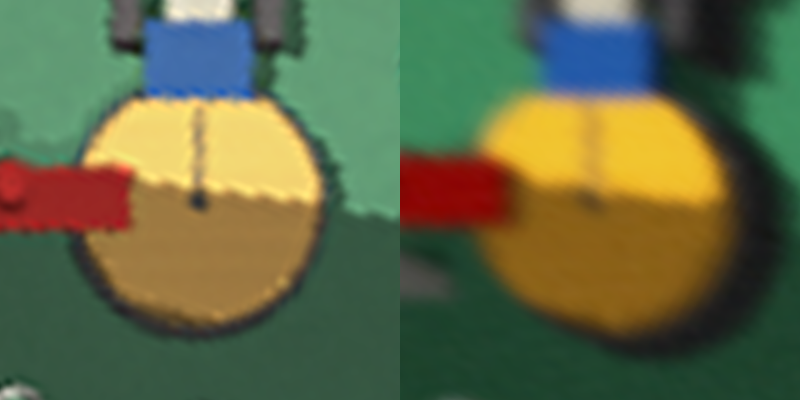

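View pics/t9.png

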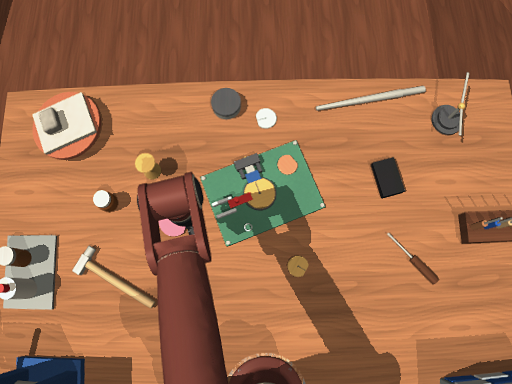

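The tongue is over the blank and the flat is unchanged (0 ± 0.5°), but the travel reads about 31–32 mm against 34. I measure it more exactly.

```bash
python3 - <<'E'
from h import *
for f in('c6','c7','c8'):
    im=cv2.imread(f'pics/{f}.png').astype(float); out=[]
    for c0 in(0,400):
        s=im[165:222,c0:c0+200]; q=np.median(s[...,1],0)/255  # green channel low on red
        x=np.arange(200); 
        g=s[...,1].mean(0)/255
        e=[]
        for r in range(5,52,3):
            v=cv2.GaussianBlur(s[r:r+1,:,1],(0,0),2)[0]; lo=v[15:40].min() if c0==0 else v[2:20].min()
            k=np.nonzero(v>lo+40)[0]; k=k[k>15]; e.append(k[0])
        out.append((np.median(e),np.std(e)))
    print(f,out,'mm from centre',[(200-o[0])/400*150 for o in out])
E
```

```text
c6 [(np.float64(48.5), np.float64(1.4017288432503627)), (np.float64(25.0), np.float64(3.2185982973959333))] mm from centre [np.float64(56.81249999999999), np.float64(65.625)]
c7 [(np.float64(49.5), np.float64(7.854139036202504)), (np.float64(25.5), np.float64(3.1467989687935263))] mm from centre [np.float64(56.43749999999999), np.float64(65.4375)]
c8 [(np.float64(129.0), np.float64(2.277608394786075)), (np.float64(110.5), np.float64(2.536452985962878))] mm from centre [np.float64(26.625), np.float64(33.5625)]
```

Image travel reads about 31 mm in both cameras, so it may be a little short. I push again more firmly to make sure.

```bash
python3 -c "
from h import *
lat();print(delta([*fx(0,.12),.1]),delta([*fx(0,.12),.05]))"
```

```text
t 29.10 fix xy -20.2 202.2 z 123.0 F fix 0.9 0.4 -0.3 yaw 20.0 upr [-0.          0.03536832  0.26926286]
[22.95711642 20.79146467 82.06647164] [72.95655475 21.02644084 82.03560696]
```

arm_command:
  plan:
    - [[0.001,0.004,0.013,0,0,0.1,0],[0.001,0.004,0.013,0,0,0.1,0],[0.001,0.004,0.013,0,0,0,0],[0.003,0.004,0.013,0,0,0,0],[0.006,0.003,0.007,0,0,0,0],[0.01,0,0.002,0,0,0,0],[0.01,0,0,0,0,0,0],[0.01,0,0,0,0,0,0],[0.01,0,0,0,0,0,0],[0.006,0,0,0,0,0,0],[0.003,0,0,0,0,0,0],[0,0,0,0,0,0,0]]

```text
t: 30.1
tool_pos: [0.5241, 0.1279, 0.0532]
tool_rot: [0.946, 1.357, -0.951]
contact_force: [0.8, -1.4, 0.3]
opening: -0.0
```

```bash
python3 -c "
from h import *
lat()"
```

```text
t 30.10 fix xy -1.5 134.7 z 53.2 F fix 0.3 -1.5 0.3 yaw 20.0 upr [ 0.         -0.00842275  0.25050516]
```

arm_command:
  plan:
    - [[0.001,0.0003,0.004,0,0,0.1,0],[0.001,0.0003,0.004,0,0,0.1,0],[0.001,0.0003,0.004,0,0,0,0],[0.0005,0.0002,0.004,0,0,0,0],[0,0,0.004,0,0,0,0],[0,0,0.004,0,0,0,0],[0,0,0.004,0,0,0,0],[0,0,0.004,0,0,0,0],[0,0,0.003,0,0,0,0],[0,0,0.002,0,0,0,0],[0,0,0.0015,0,0,0,0],[0,0,0.0015,0,0,0,0],[0,0,0.0015,0,0,0,0]]

```text
t: 31.18
tool_pos: [0.5428, 0.0856, 0.052]
tool_rot: [0.949, 1.351, -0.945]
contact_force: [-0.5, 0.1, -0.3]
opening: -0.0002
```

```bash
python3 -c "
from h import *
lat()"
```

```text
t 31.18 fix xy 1.3 88.5 z 52.0 F fix -0.4 0.2 -0.3 yaw 20.1 upr [ 0.          0.07947018 -0.24390421]
```

arm_command:
  plan:
    - [[0,0,0.0025,0,0,0,0],[0,0,0.003,0,0,0,0],[0,0,0.003,0,0,0,0]]

```text
t: 31.43
tool_pos: [0.543, 0.0852, 0.0521]
tool_rot: [0.962, 1.367, -0.94]
contact_force: [-4.3, 10.5, 4.5]
opening: -0.0005
```

```bash
python3 -c "
from h import *
lat()"
```

```text
t 31.43 fix xy 1.3 88.1 z 52.1 F fix -0.4 11.3 4.5 yaw 19.9 upr [ 0.         -1.05544744 -0.19382519]
```

Same stop position (88.1) at 11 N, against about 2 N of friction. I retreat and compare latch profiles between the first and current raw pictures.

arm_command:
  plan:
    - [[0,0,-0.003,0,0,0,0],[0,0,-0.006,0,-0.3,0,0],[0,0,-0.01,0,-0.3,0,0],[0,0,-0.012,0,0,0,0],[-0.004,0,-0.015,0,0,0,0],[-0.015,0,-0.015,0,0,0,0],[-0.02,-0.004,-0.015,0,0,0,0],[-0.02,-0.005,-0.015,0,0,0,0],[-0.015,-0.005,-0.015,0,0,0,0],[0,-0.005,-0.02,0,0,0,0],[0,0,-0.02,0,0,0,0],[0,0,-0.01,0,0,0,0],[0,0,0,0,0,0,0]]

```text
t: 32.52
tool_pos: [0.4633, 0.2384, 0.1301]
tool_rot: [0.951, 1.359, -0.942]
contact_force: [0.6, 0.1, -0.8]
opening: -0.0006
```

```bash
python3 - <<'E'
from h import *
lat()
snap('top','t10.png');snap('side','s10.png')
for n,pr in(('top',('t0','t10')),('side',('s0','s10'))):
    res=[]
    for f in pr:
        im=cv2.imread(f'pics/{f}.png')[:,:,::-1].astype(float); z=.037
        ys=np.arange(15,150,.5); xs=np.arange(-5,6,1.)
        c=np.zeros((len(ys),3))
        for x in xs:
            q=np.array([proj(n,[*fx(x/1e3,y/1e3),z]) for y in ys],np.float32)
            c+=cv2.remap(im,q[None,:,0],q[None,:,1],cv2.INTER_LINEAR)[0]/len(xs)
        red=c[:,0]/(c.sum(1)); m=red>0.56   # red fraction
        k=np.nonzero(m)[0]; res.append((ys[k[0]],ys[k[-1]])); 
        print(n,f,'front %.1f back %.1f'%res[-1], [(int(y),round(float(r),2)) for y,r in zip(ys[::10],red[::10])])
E
```

```text
t 32.52 fix xy -20.2 259.4 z 130.1 F fix 0.6 -0.1 -0.8 yaw 20.2 upr [ 0.         -0.35659456 -0.1457985 ]
top t0 front 58.5 back 127.0 [(15, 0.43), (20, 0.43), (25, 0.43), (30, 0.43), (35, 0.43), (40, 0.44), (45, 0.38), (50, 0.3), (55, 0.28), (60, 0.65), (65, 0.66), (70, 0.66), (75, 0.66), (80, 0.67), (85, 0.68), (90, 0.68), (95, 0.67), (100, 0.65), (105, 0.65), (110, 0.66), (115, 0.66), (120, 0.66), (125, 0.65), (130, 0.29), (135, 0.26), (140, 0.26), (145, 0.3)]
top t10 front 27.0 back 94.5 [(15, 0.44), (20, 0.44), (25, 0.47), (30, 0.68), (35, 0.66), (40, 0.67), (45, 0.67), (50, 0.67), (55, 0.68), (60, 0.67), (65, 0.68), (70, 0.68), (75, 0.68), (80, 0.67), (85, 0.67), (90, 0.68), (95, 0.55), (100, 0.25), (105, 0.26), (110, 0.26), (115, 0.26), (120, 0.26), (125, 0.26), (130, 0.26), (135, 0.26), (140, 0.26), (145, 0.29)]
side s0 front 59.0 back 144.0 [(15, 0.5), (20, 0.5), (25, 0.5), (30, 0.5), (35, 0.49), (40, 0.45), (45, 0.36), (50, 0.29), (55, 0.37), (60, 0.64), (65, 0.87), (70, 0.94), (75, 0.94), (80, 0.93), (85, 0.92), (90, 0.93), (95, 0.92), (100, 0.91), (105, 0.91), (110, 0.92), (115, 0.93), (120, 0.94), (125, 0.89), (130, 0.79), (135, 0.65), (140, 0.58), (145, 0.56)]
side s10 front 24.0 back 101.0 [(15, 0.52), (20, 0.53), (25, 0.59), (30, 0.8), (35, 0.91), (40, 0.94), (45, 0.94), (50, 0.93), (55, 0.92), (60, 0.93), (65, 0.92), (70, 0.92), (75, 0.89), (80, 0.89), (85, 0.9), (90, 0.9), (95, 0.8), (100, 0.6), (105, 0.43), (110, 0.41), (115, 0.47), (120, 0.51), (125, 0.53), (130, 0.55), (135, 0.55), (140, 0.55), (145, 0.55)]
```

```bash
python3 -c "
from h import *
precise();bar();print(ctrl.get_obs()['t']);print(finish_job())"
```

```text
top flat hw 14 x 37.79 cw -0.12 +- 0.60 44
top flat hw 17 x 37.86 cw 1.53 +- 0.56 53
top flat hw 20 x 37.85 cw 1.61 +- 0.45 62
top scribe y0 0.31 cw -0.21 +- 0.82 [0.47592573 2.32253796]
top scribe y0 0.29 cw -0.62 +- 1.46 [0.48223904 2.39411756]
side flat hw 14 x 38.24 cw 0.04 +- 0.47 27
side flat hw 17 x 38.33 cw -0.06 +- 0.45 33
side flat hw 20 x 38.35 cw 0.18 +- 0.46 39
side scribe y0 2.77 cw -1.99 +- 1.56 [0.14885797 4.59173967]
side scribe y0 2.44 cw -4.65 +- 2.09 [0.15017444 4.65988489]
top ['back 67.35+-0.13 dA 0.7+-0.8', 'y+ 20.77+-0.12 dA -1.5+-0.9', 'y- 20.09+-0.13 dA 0.4+-1.0']
side ['back 66.93+-0.28 dA -1.9+-0.7', 'y+ 23.00+-1.06 dA -2.4+-3.1', 'y- 19.01+-0.38 dA 1.2+-1.4']
33.2167
the job is handed in; nothing more can be done
Noneh.py:83: RuntimeWarning: overflow encountered in exp
  f=lambda p:p[2]+p[3]/(1+np.exp((X[m]-p[0]-p[1]*Y[m])/abs(p[4])))-q
```

I turned the blank about 60° clockwise with the shut fingertips. That overshot flush by about 3.5°, so I nudged it back in two light counter-clockwise touches. The highest press I read was about 7 N, though readings came only at the end of each move. I then pushed the red latch to its stop, retreated and handed in at 33 s.

**Flat:** It read the same before the latch push and at the end.
- The side camera's edge fit gives 0 ± 0.5°, and the top camera's scribe fit gives −0.2 to −0.6°.
- The bar came in by about 0.9 mm with the last nudge, which fits flush.
- Two checks disagree. The wider top-camera edge fits read +1.5°, and the noisy side-camera scribe fit read −2 to −5°.

**Latch:** It stopped at the same place on two pushes, at 8–9 N and then 11 N, against about 2 N of friction.
- That place puts the post about 71 mm from the axis, as expected when home.
- Travel read from the pictures is 31–34 mm against the nominal 34 mm, so that check is a little short on average.

**Other things:** The last top picture I viewed, taken before the second latch push, showed the visible bystanders in place. The arm was clear of everything at hand-in.

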